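Scoop up the used vials and tip them into the glass box

ROBOT

A 6-joint arm with a two-finger parallel gripper is mounted at the origin on a cart in front of the work surface, level with it; the furniture and walls round the work are solid. World frame = base frame: x ahead of the robot, y to its left, z up, the work surface at z = 0. Lengths are in m, angles in degrees, forces in N, time in s.
With the tool pointing down it reaches from about 0.4 to 0.825 m from the base axis. Payload 7 kg.
Tool frame: the origin (TCP) lies midway between the tips of the shut fingers; the grasp point (between the pads) lies 19 mm behind it; z points along the fingers, y is the line along which they close (so a half turn about z gives the same grasp; the last joint's range is limited). The gripper opens to 88 mm and grips with 3 to 60 N. Pads are 19 mm wide; open, the fingers measure 130 mm over their backs; the gripper's body (78 mm by 193 mm) begins 47 mm behind the grasp point.
Start: joints at [89.846, 20.546, 0.682, 0, -70.136, -16.507], TCP at [0.194, 0.647, 0.227] pointing down, gripper open.
Joint ranges: [-176.03, 176.03], [-82.01, 121.73], [-58.28, 71.71], [-173.87, 95.51], [-174.79, -0.11], [-173.66, 173.66]. Speed limits (degrees/s): [136.94, 136.94, 172.46, 180, 180, 180].

INTERFACE

Orientations are given as [roll, pitch, yaw] about the fixed x, y, z axes, in that order (R = Rz(yaw) Ry(pitch) Rx(roll)).
In Python, from plant import ctrl gives the robot as it stands. The module is installed in compiled form; this text tells all that it offers.
- The arm moves only by the tool send_rows, never from a script. Its argument "plan" is a list that holds one entry, the list of rows, each a list of 6 numbers: the shift along the tool's x, y, z in cm, then the turn, a rotation vector about the tool's x, y, z in degrees. A call has 1 to 8 rows; each row is the pose to reach, as a shift and turn from the pose commanded when the call began, along the tool's axes at that moment; what a row does not reach only later rows make up. A row lasts 1/12 s, in which the tool goes at most 41.7 mm and 7.16 degrees, less where a joint would pass 70% of its speed; a pose out of reach is approached as far as the arm can. A call with a gripper value outside its range is refused whole. "fingers" is the opening, from 0 (shut) to 1 (fully open), set as the call begins (left out, the last holds). The fingers move at their own pace and stop on an object; the grip force is fixed at half the most. Time passes only in rows, so rows that repeat a pose let the fingers close. It gives the time, the measured TCP pose, the force, the opening and the grip force at its end, in the units of the state.
- ctrl.get_obs(): the state, without advancing time (a new reading comes with each control period).
- ctrl.snapshot(name): name is "side" or "top" or "wrist"; returns a dict with "img" (420x560x3 uint8, red, green, blue), "K" (3x3 intrinsics, pixels), "k1" (the pictures are not rectified: a ray, as slopes to the right and down, at radius r is drawn at 1 + k1 r^2 times it, then the intrinsics apply), "pose" (4x4, takes a point from camera to world coordinates). Camera axes: x right, y down, z forward; pixel columns grow to the right and rows downward; lengths in m; the calibration is good to about 2 mm. A picture is of the moment at which its call begins. There is no depth.
- ctrl.close_job(): hands the job in; it is judged then, once.
The state is a dict: "clock": time; "joint_pos": joint angles; "qvel": joint speeds; "tau": joint torques, N m; "tool_pos": TCP position; "orientation": TCP orientation; "force": force on the tool from outside, world axes, zero at the start; "moment": the same for the moment, N m; "opening": finger opening in m; "gripper_force": force on a finger pad.
Only numpy, scipy, OpenCV 4.12 (cv2) and the standard library are available. Lean on these libraries where they do the work, as an engineer would, in place of code of your own. Each camera call takes 0.05 s, during which the arm holds its last target. There are 200 camera calls.

TASK

Clear away the used glass vials, the ones lying on their sides against the two cartons, without touching them with the gripper. Draw the flat scoop, lying as it is, out over the table's right-hand edge until its handle can be pinched, pick it up by the handle, scoop up every used vial with it and tip them into the white box for used glass. Then lay the scoop back flat on its mat, and leave everything that stands on the table where it is.

Things in the scene. Friction and masses are not known exactly. Their poses are not given: they have to be found in the camera images.
- scoop: flat scoop of bare sheet metal, 0.14 kg, lying on the mat, handle towards the table's right-hand edge. Origin under the middle of the pan; x points to the lip, z up. Pan 90 mm long (x = -50 to 40 mm), 96 mm wide, floor 2.5 mm thick; balances at x = -33 mm. Lying on the table it is too thin and flush to pick up
- scoop_handle_end (a point): end of the handle on its centre line, x = -130 mm in the scoop's frame. The handle is flat, 44 mm wide, 2.5 mm thick, level with the pan floor, from x = -50 to -130 mm; where it overhangs it can be pinched across its 44 mm width from above, or through its thickness
- scoop_ridge (a point): top of the low round ridge across the back of the pan (x = -44 mm, 12 mm in diameter, 10 mm above the floor of the pan): it keeps a vial from rolling out over the handle, and a fingertip set down in the pan can pull on it. Smaller ridges, 4.5 mm above the floor, run along both sides
- scoop_lip (a point): middle of the open front lip, x = 40 mm, z = 0 in the scoop's frame. Over the last 18 mm the floor is bevelled down to 0.5 mm. Pushed under a vial that is stopped by an upright face, the lip runs in beneath it; with the pan level or lip up it stays on; with the lip more than about 10 degrees down it rolls out
- right_edge (a point): a point on the right-hand edge of the table top, at its height; x points level and straight out past that edge, y runs along the edge away from the robot, z up. The edge is straight, the table top is 25 mm thick; the front corner is at y = -100 mm, and there the front edge goes off at a right angle (along -x)
- carton: open cardboard carton of packed syringes and tubing, fixed, 148 mm deep (x), 207 mm wide (y), about 164 mm high with contents up to 244 mm. Origin under its middle; its flat front face is at x = -73 mm, is 207 mm wide, and -x points roughly to the robot. Used vials lie along this face, up to 20 mm off, roughly parallel to it
- medicine_carton: flat medicine carton standing on its long edge in front of the pressure meter, fixed, 105 mm wide (y), 71 mm high (x), 24 mm thick (z). Origin in the middle of its back face, 36 mm above the table; x points up and z points out of its flat front face (at z = 24 mm) roughly to the robot. One used vial may lie up to 30 mm in front of this face, roughly parallel to it
- glass_box: white plastic box for used glass, loose, 0.6 kg, open at the top, 150 mm (x) by 130 mm (y), 50 mm high, walls and floor 4 mm thick. Origin under its middle; it stands at the front of the table with x roughly along the front edge, +x to the right
- mat: thin black rubber mat on which the scoop lies, fixed flat on the table, 130 mm (x) by 210 mm (y), 2 mm thick, its length (y) at about a right angle to the table's right-hand edge, -y towards that edge. Origin under its middle
- stock_vial_1: small standing vial, 25 mm in diameter, 56 mm high, to be left alone; origin under its middle
- stock_vial_2: small standing vial, 23 mm in diameter, 50 mm high, to be left alone; origin under its middle
- stock_vial_3: small standing vial, 25 mm in diameter, 44 mm high, to be left alone; origin under its middle
- tape_roll: roll of surgical tape standing on end, 45 mm in diameter, 51 mm high, to be left alone; origin under its middle
- vial_blue_cap: used injection vial lying on its side (not in every start): round bottle of brown glass with a blue cap, 66 mm long, 31 mm in diameter, about 55 g; it rolls if pushed or on slopes of more than about 7 degrees. Origin in the middle of its base; z runs along the bottle from base to cap (level while it lies), so its middle is 31 mm from the origin along z
- vial_blue_cap_middle (a point): middle of that vial, on its axis
- vial_violet_cap: used injection vial lying on its side (not in every start): round bottle of brown glass with a violet cap, 66 mm long, 30 mm in diameter, about 55 g; it rolls if pushed or on slopes of more than about 7 degrees. Origin in the middle of its base; z runs along the bottle from base to cap (level while it lies), so its middle is 31 mm from the origin along z
- vial_violet_cap_middle (a point): middle of that vial, on its axis
- vial_clear: used injection vial lying on its side (not in every start): round bottle of clear glass with a pale cap, 62 mm long, 30 mm in diameter, about 55 g; it rolls if pushed or on slopes of more than about 7 degrees. Origin in the middle of its base; z runs along the bottle from base to cap (level while it lies), so its middle is 31 mm from the origin along z
- vial_clear_middle (a point): middle of that vial, on its axis

How it is judged:
By the outcome, as a careful person would: the job done as asked, in the order asked, and still so for the second after the job is handed in, with the robot touching nothing.
Of vial_blue_cap, vial_violet_cap, vial_clear only 2 to 3 are there at a start; the rules pass over those that are not, and their reading is None.
At some moment in a run one of glass_box may be knocked a few centimetres aside while the robot is not near it.
It also fails if it takes over 208 s, if anything falls off the work surface, if the arm or the gripper's body presses on something with over 40 N, if the wrist force passes 120 N, or if a joint passes its speed limit or range.

## Working session

There is one attempt and no reset: what is moved stays moved. The work goes in short steps, Python scripts to look and compute and a tool call to move; the robot and the scene stay as the last step left them, time stands still between calls to the robot, and variables do not carry over. Pictures are saved under pics/ and viewed, at most 14 in all, crops included, and the job is handed in when it is done.

Besides the shell and the picture viewer there is one more tool, called after "Call:" as name([rows], argument=value, ...), one row to a line, values as JSON. send_rows: Moves the arm, as the interface text tells. Its arguments: {"type":"object","properties":{"plan":{"type":"array","items":{"type":"array","items":{"type":"array","items":{"type":"number"}}}},"fingers":{"type":"number"}},"required":["plan"]}

```bash
ls; mkdir -p pics; cat > h.py <<'E'
import numpy as np, cv2
from plant import ctrl
from scipy.spatial.transform import Rotation as R
def snap(n,f=None):
    s=ctrl.snapshot(n)
    if f: cv2.imwrite('pics/'+f+'.png',cv2.cvtColor(s['img'],cv2.COLOR_RGB2BGR))
    return s
def ray(s,uv):
    uv=np.asarray(uv,float).reshape(-1,2);K=np.array(s['K']);P=np.array(s['pose'])
    d=np.c_[(uv[:,0]-K[0,2])/K[0,0],(uv[:,1]-K[1,2])/K[1,1]];x=d.copy()
    for _ in range(20): x=d/(1+s['k1']*(x**2).sum(1,keepdims=True))
    return P[:3,3],np.c_[x,np.ones(len(x))]@P[:3,:3].T
def onz(s,uv,z=0.):
    o,d=ray(s,uv);return o+d*((z-o[2])/d[:,2])[:,None]
def proj(s,p):
    K=np.array(s['K']);P=np.array(s['pose']);c=(np.atleast_2d(p)-P[:3,3])@P[:3,:3]
    x=c[:,:2]/c[:,2:];x=x*(1+s['k1']*(x**2).sum(1,keepdims=True))
    return np.c_[x[:,0]*K[0,0]+K[0,2],x[:,1]*K[1,1]+K[1,2]]
def tool():
    o=ctrl.get_obs();return np.array(o['tool_pos']),R.from_euler('xyz',o['orientation'],degrees=True)
E
python3 - <<'E'
from h import *
for n in('side','top','wrist'):
    s=snap(n,n+'0');print(n,np.round(s['K'],1).tolist(),s['k1'],np.round(s['pose'],3).tolist())
print(ctrl.get_obs())
E
```

```text
pics
side [[471.7, 0.0, 282.5], [0.0, 471.7, 207.2], [0.0, 0.0, 1.0]] 0.0052329784499056285 [[-0.983, -0.118, 0.14, 0.382], [-0.181, 0.525, -0.832, 0.943], [0.025, -0.843, -0.537, 0.568], [0.0, 0.0, 0.0, 1.0]]
top [[423.7, 0.0, 274.9], [0.0, 423.7, 208.9], [0.0, 0.0, 1.0]] 0.03766039893057199 [[-0.022, -0.998, 0.059, 0.439], [-1.0, 0.021, -0.006, 0.191], [0.004, -0.059, -0.998, 1.015], [0.0, 0.0, 0.0, 1.0]]
wrist [[293.7, 0.0, 279.0], [0.0, 293.7, 206.2], [0.0, 0.0, 1.0]] 0.005127698522492466 [[-0.287, -0.913, -0.291, 0.273], [-0.958, 0.274, 0.086, 0.623], [0.001, 0.304, -0.953, 0.385], [0.0, 0.0, 0.0, 1.0]]
{'clock': 0.15, 'joint_pos': array([ 8.98463058e+01,  2.05823597e+01,  6.48205687e-01, -1.12531623e-02,
       -7.01351468e+01, -1.65074498e+01]), 'qvel': array([-0.00988706, -0.1188758 ,  0.03748976,  0.05443419,  0.02001627,
       -0.02138341]), 'tau': array([-1.24634807e-03, -5.83275247e+01,  2.93292063e+01,  7.00119808e+00,
        8.75510654e-03, -1.15288221e-04]), 'tool_pos': array([0.19346462, 0.64633125, 0.22586265]), 'orientation': array([ 1.79930549e+02, -9.54831570e-03, -1.66649685e+01]), 'force': array([ 0.27699828, -0.05892349, -0.4526416 ]), 'moment': array([-0.03398497, -0.0078743 ,  0.02529172]), 'gripper_force': 0.0, 'opening': 0.08741722802470508}
```

View pics/top0.png

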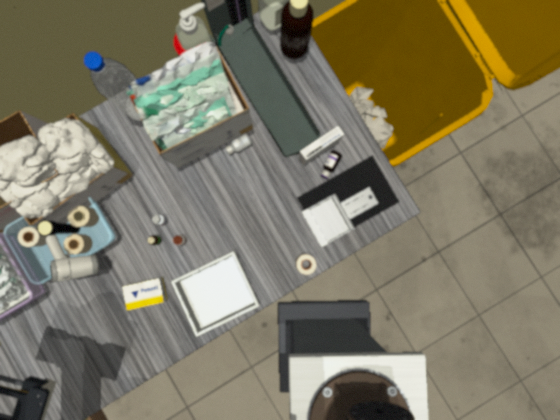

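View pics/side0.png

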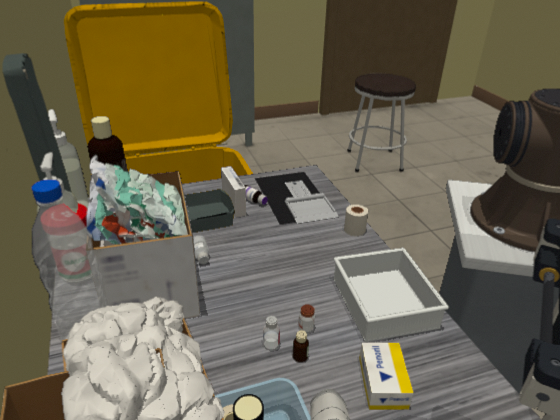

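```bash
python3 - <<'E'
import cv2
a=cv2.imread('pics/top0.png')
cv2.imwrite('pics/c1.png',cv2.resize(a[100:300,150:420],None,fx=2.96,fy=2.96,interpolation=cv2.INTER_CUBIC))
b=cv2.imread('pics/side0.png')
cv2.imwrite('pics/c2.png',cv2.resize(b[150:250,170:370],None,fx=4,fy=4,interpolation=cv2.INTER_CUBIC))
E
```

```text
(no output)
```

View pics/c1.png

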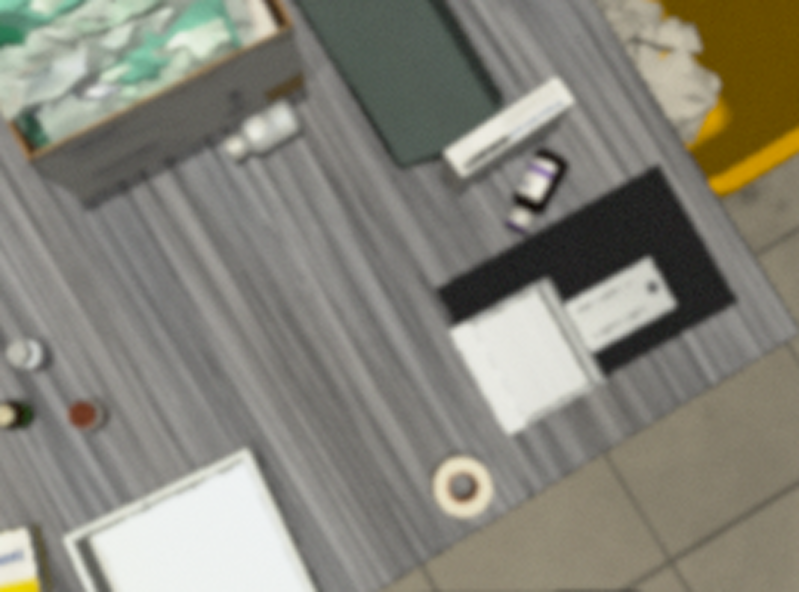

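View pics/c2.png

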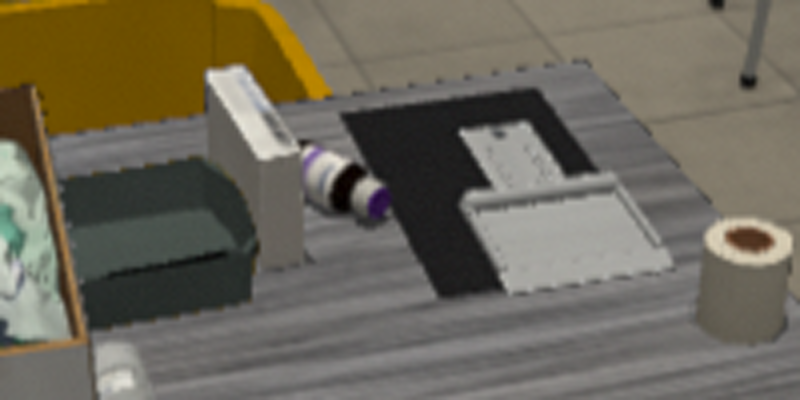

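The top view shows only two used vials: a clear one by the carton (238,145) and a violet one by the medicine carton (331,164). The scoop is on the mat at about (340,215), and the box is at (215,292). I'll convert these to world points.

```bash
cat >> h.py <<'E'
def crop(u,v): return (150+u/2.96,100+v/2.96)
def go(p,yaw,pitch=0,roll=180,n=1):
    "print shift cm / rotvec deg in tool axes from the present measured pose to target"
    t,r=tool();q=R.from_euler('xyz',[roll,pitch,yaw],degrees=True)
    s=r.inv().apply(np.array(p)-t)*100;w=np.degrees((r.inv()*q).as_rotvec())
    print('shift',np.round(s,2),'turn',np.round(w,1),'at',np.round(t*1000,1),np.round(r.as_euler('xyz',degrees=True),1))
E
python3 - <<'E'
from h import *
s=snap('top')
def P(name,u,v,z=0.): 
    p=onz(s,[crop(u,v)],z)[0];print(name,np.round(p[:2]*1000,0));return p
e1=P('edge far',600,5);e2=P('corner',797,333);e3=P('front',400,577)
for k,(u,v) in dict(lipL=(450,328),lipR=(512,434),hL=(655,258),hR=(677,303),ridL=(548,279),ridR=(606,379)).items(): P(k,u,v,.003)
for k,(u,v) in dict(m1=(437,290),m2=(658,168),m3=(736,298)).items(): P(k,u,v,.002)
P('violet base',557,160,.015);P('violet cap',518,225,.015)
P('clear base',295,115,.015);P('clear cap',230,152,.015)
P('cartL',88,207);P('cartR',303,92)
P('medL top',452,177,.071);P('medR top',574,101,.071)
P('tape',462,488,.051)
img=cv2.cvtColor(s['img'],cv2.COLOR_RGB2HSV)
m=((img[...,1]<40)&(img[...,2]>150)).astype(np.uint8);m[:240]=0;m[345:]=0;m[:,:165]=0;m[:,265:]=0
c=max(cv2.findContours(m,0,2)[0],key=cv2.contourArea);b=cv2.minAreaRect(c);bp=cv2.boxPoints(b)
print('box',np.round(onz(s,bp,.05)[:,:2]*1000),onz(s,[b[0]],.05)[0][:2])
E
```

```text
edge far [756.  -9.]
corner [ 483. -160.]
front [294. 165.]
lipL [493. 120.]
lipR [406.  73.]
hL [546. -47.]
hR [509. -63.]
ridL [531.  40.]
ridR [449.  -4.]
m1 [524. 130.]
m2 [619. -52.]
m3 [ 512. -111.]
violet base [625.  32.]
violet cap [574.  65.]
clear base [666. 242.]
clear cap [637. 295.]
cartL [598. 412.]
cartR [689. 236.]
medL top [604. 121.]
medR top [660.  27.]
tape [368. 118.]
box [[341. 427.]
 [405. 281.]
 [270. 221.]
 [208. 366.]] [0.30542752 0.32413129]
```

View pics/wrist0.png

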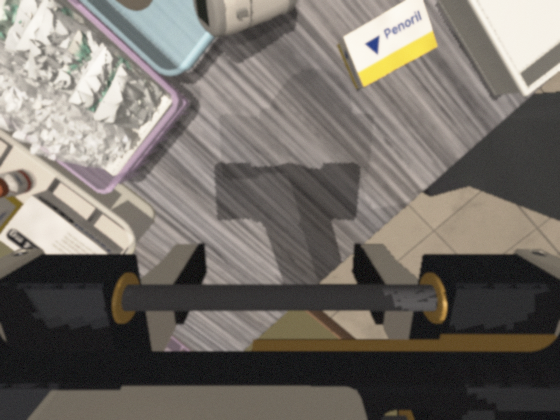

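The wrist view shows the table and tray under the start pose, with the fingers at the bottom; nothing there changes the plan. Next I move above the scoop pan.

```bash
python3 - <<'E'
from h import *
go([.479,.040,.15],-62.8)
E
```

```text
shift [44.74 49.89  7.65] turn [ 0.1 -0.  46.1] at [193.5 646.4 226. ] [179.9  -0.  -16.7]
```

Call:
send_rows([
  [[22.4, 24.9, 0, 0, 0, 0], [22.4, 24.9, 0, 0, 0, 0], [22.4, 24.9, 0, 0, 0, 0], [22.4, 24.9, 0, 0, 0, 0], [22.4, 24.9, 0, 0, 0, 0], [22.4, 24.9, 0, 0, 0, 0], [22.4, 24.9, 0, 0, 0, 0], [22.4, 24.9, 0, 0, 0, 0]],
], fingers=0)

```text
clock: 0.87
tool_pos: [0.3364, 0.3433, 0.2267]
orientation: [-180.0, -0.0, -16.6]
force: [0.4, 0.7, 0.3]
opening: 0.0398
gripper_force: 0.0
```

Call:
send_rows([
  [[22.4, 24.9, 3, 0, 0, 0], [22.4, 24.9, 3, 0, 0, 0], [22.4, 24.9, 3, 0, 0, 0], [22.4, 24.9, 3, 0, 0, 0], [22.4, 24.9, 3, 0, 0, 0], [22.4, 24.9, 3, 0, 0, 0], [22.4, 24.9, 3, 0, 0, 0], [22.4, 24.9, 3, 0, 0, 0]],
])

```text
clock: 1.53
tool_pos: [0.4784, 0.0432, 0.197]
orientation: [-180.0, -0.0, -16.6]
force: [0.5, 1.8, -0.4]
opening: 0.0
gripper_force: 0.0
```

Call:
send_rows([
  [[0, 0, 0, 0, 0, 46.1], [0, 0, 0, 0, 0, 46.1], [0, 0, 0, 0, 0, 46.1], [0, 0, 0, 0, 0, 46.1], [0, 0, 0, 0, 0, 46.1], [0, 0, 0, 0, 0, 46.1], [0, 0, 0, 0, 0, 46.1], [0, 0, 0, 0, 0, 46.1]],
])

```text
clock: 2.2
tool_pos: [0.4779, 0.0451, 0.1968]
orientation: [180.0, 0.0, -62.9]
force: [-0.2, 0.3, -0.7]
opening: 0.0003
gripper_force: 0.0
```

```bash
python3 - <<'E'
from h import *
o=ctrl.get_obs();print(o['joint_pos'],o['clock'],o['force'],o['opening'])
go([.479,.040,.03],-62.8)
s=snap('wrist','w1')
E
```

```text
[ 2.89395080e+01  3.28915912e+00 -2.56853487e+01 -4.49963182e-03
 -6.10332282e+01 -1.85077193e+00] 2.2 [-0.20876712  0.34563258 -0.74581186] 0.00025550845930232186
shift [ 0.51  0.13 16.68] turn [ 0.   0.  -0.1] at [477.9  45.1 196.8] [180.    0.  -62.9]
```

View pics/w1.png

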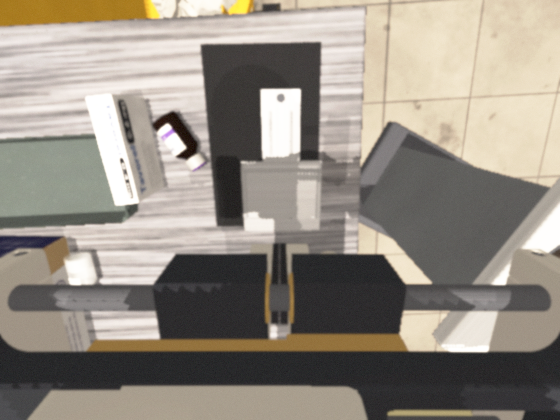

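The wrist view shows the handle end at (261–300, 89), the ridge at v≈160, and the pan at u 242–320. The scoop is well aligned with the tool. I'll refine from this.

```bash
python3 - <<'E'
from h import *
s=snap('wrist');g=s['img']
a=onz(s,[(261,89),(300,89),(261,157),(301,157),(361,15),(360,240)],.0045);print(np.round(a*1000,1))
m=(a[0]+a[1])/2;b=(a[2]+a[3])/2;d=(b-m)/np.linalg.norm(b-m);print('yaw',np.degrees(np.arctan2(d[1],d[0])),'len',np.linalg.norm(b-m))
o=m+d*.130;print('origin',o)
m2=onz(s,[(204,45),(320,42),(322,225),(215,226)],.002);print('mat',np.round(m2*1000))
p=o-d*.024;p[2]=.02;go(p,np.degrees(np.arctan2(-d[1],-d[0])))
E
```

```text
[[ 545.6  -41.     4.5]
 [ 507.   -60.9    4.5]
 [ 512.3   26.6    4.5]
 [ 469.9    4.7    4.5]
 [ 484.9 -152.5    4.5]
 [ 350.1   64.1    4.5]]
yaw 117.84034945801372 len 0.07531782734495585
origin [0.46557521 0.06399604 0.0045    ]
mat [[ 620.  -52.    2.]
 [ 510. -112.    2.]
 [ 404.   69.    2.]
 [ 526.  134.    2.]]
shift [ 0.16  0.21 17.68] turn [ 0.   0.  -0.5] at [477.9  45.2 196.8] [180.    0.  -62.6]
```

Call:
send_rows([
  [[0.1, 0.2, 4, 0, 0, 0], [0.1, 0.2, 8, 0, 0, 0], [0.1, 0.2, 12, 0, 0, 0], [0.1, 0.2, 15, 0, 0, 0], [0.1, 0.2, 17, 0, 0, 0], [0.1, 0.2, 18, 0, 0, 0], [0.1, 0.2, 18.5, 0, 0, 0], [0.1, 0.2, 18.5, 0, 0, 0]],
])

```text
clock: 2.97
tool_pos: [0.4762, 0.0431, 0.0109]
orientation: [179.9, -0.0, -62.7]
force: [-0.6, -0.1, 1.0]
opening: 0.0008
gripper_force: 0.0
```

Call:
send_rows([
  [[0, 0, 0.15, 0, 0, 0], [0, 0, 0.3, 0, 0, 0], [0, 0, 0.4, 0, 0, 0], [0, 0, 0.4, 0, 0, 0]],
])

```text
clock: 3.3
tool_pos: [0.4771, 0.0436, 0.0084]
orientation: [-179.9, 0.0, -62.7]
force: [0.0, -0.7, -0.4]
opening: 0.0004
gripper_force: 0.0
```

Call:
send_rows([
  [[0, 0, 0.2, 0, 0, 0], [0, 0, 0.2, 0, 0, 0], [0.5, 0, 0.2, 0, 0, 0], [1, 0, 0.2, 0, 0, 0], [1.5, 0, 0.2, 0, 0, 0], [2, 0, 0.2, 0, 0, 0], [2.5, 0, 0.2, 0, 0, 0], [3, 0, 0.2, 0, 0, 0]],
])

```text
clock: 3.97
tool_pos: [0.4908, 0.0162, 0.0059]
orientation: [-180.0, 0.0, -62.8]
force: [-0.7, 1.5, 2.0]
opening: 0.0005
gripper_force: 1.4
```

Call:
send_rows([
  [[0.5, 0, 0, 0, 0, 0], [1, 0, 0, 0, 0, 0], [1.5, 0, 0, 0, 0, 0], [2, 0, 0, 0, 0, 0], [2.5, 0, 0, 0, 0, 0], [3, 0, 0, 0, 0, 0], [3.5, 0, 0, 0, 0, 0], [3.5, 0, 0, 0, 0, 0]],
])

```text
clock: 4.63
tool_pos: [0.5068, -0.0152, 0.0057]
orientation: [180.0, -0.0, -62.8]
force: [0.5, 0.3, 0.4]
opening: 0.0006
gripper_force: 0.0
```

```bash
python3 - <<'E'
from h import *
s=snap('wrist');g=cv2.cvtColor(s['img'],cv2.COLOR_RGB2BGR);h=snap('side')['img'][:,:,::-1]
cv2.imwrite('pics/w2.png',np.hstack([cv2.resize(g,(400,300)),cv2.resize(h[130:280,230:430],(400,300))]))
E
```

```text
(no output)
```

View pics/w2.png

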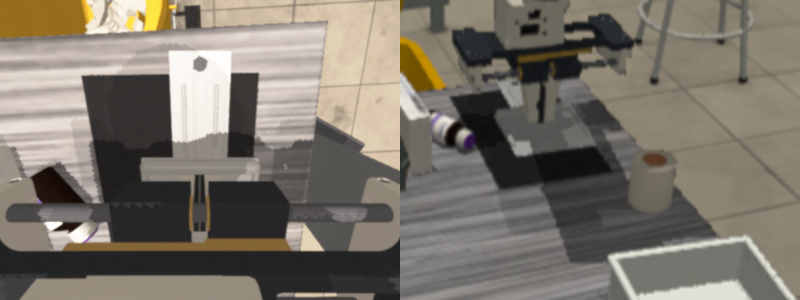

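The scoop is following straight. The handle end is now at full-frame (238–323, 70), past the mat but not yet over the edge.

```bash
python3 - <<'E'
from h import *
s=snap('wrist');a=onz(s,[(238,70),(323,70),(457,28),(418,240)],.0045);a[2:]=onz(s,[(457,28),(418,240)],0);print(np.round(a*1000,1))
n=np.array([.484,-.875]);print(a[:,:2]@n*1000, tool()[0][:2]@n*1000)
E
```

```text
[[ 571.9  -96.8    4.5]
 [ 534.3 -116.1    4.5]
 [ 484.9 -163.2    0. ]
 [ 435.4  -61.1    0. ]]
[361.51759485 360.22010522 377.45744675 264.20095806] 257.89539162914775
```

Call:
send_rows([
  [[0.5, 0, 0, 0, 0, 0], [1, 0, 0, 0, 0, 0], [1.5, 0, 0, 0, 0, 0], [2, 0, 0, 0, 0, 0], [2.5, 0, 0, 0, 0, 0], [3, 0, 0, 0, 0, 0], [3.5, 0, 0, 0, 0, 0], [4, 0, 0, 0, 0, 0]],
])

```text
clock: 5.45
tool_pos: [0.5249, -0.0505, 0.0058]
orientation: [180.0, 0.0, -62.8]
force: [-0.6, -0.1, -0.8]
opening: 0.0004
gripper_force: 0.3
```

Call:
send_rows([
  [[0.5, 0, 0, 0, 0, 0], [1, 0, 0, 0, 0, 0], [1.5, 0, 0, 0, 0, 0], [2, 0, 0, 0, 0, 0], [2.5, 0, 0, 0, 0, 0], [3, 0, 0, 0, 0, 0], [3.4, 0, 0, 0, 0, 0], [3.8, 0, 0, 0, 0, 0]],
])

```text
clock: 6.12
tool_pos: [0.5423, -0.0842, 0.0058]
orientation: [180.0, 0.0, -62.8]
force: [-0.1, -0.1, -1.0]
opening: 0.0004
gripper_force: 0.3
```

Call:
send_rows([
  [[0.3, 0, 0, 0, 0, 0], [0.6, 0, 0, 0, 0, 0], [0.7, 0, 0, 0, 0, 0], [0.7, 0, 0, 0, 0, 0], [0.7, 0, 0, 0, 0, 0]],
])

```text
clock: 6.53
tool_pos: [0.5454, -0.09, 0.0059]
orientation: [-180.0, -0.0, -62.8]
force: [-0.4, -0.5, 0.6]
opening: 0.0008
gripper_force: 0.0
```

```bash
python3 - <<'E'
from h import *
s=snap('wrist','w3')
n=np.array([.484,-.875]);print(tool()[0][:2]@n*1000)
E
```

```text
342.69072581360666
```

View pics/w3.png

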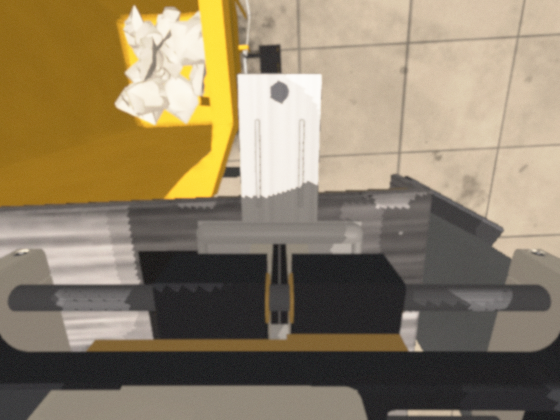

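The handle end is at (238–321, 74) and the table edge is at v≈200, so it overhangs well. A yellow bin rim lies just left of the handle (u≈235). I'll check its height and the clearance for the finger.

```bash
python3 - <<'E'
from h import *
s=snap('wrist');t=ctrl.snapshot('top')
n=np.array([.484,-.875])
img=cv2.imread('pics/top0.png');hsv=cv2.cvtColor(img,cv2.COLOR_BGR2HSV)
m=((hsv[...,0]>15)&(hsv[...,0]<30)&(hsv[...,1]>180)).astype(np.uint8)
for u in range(400,490,15):
    v=np.where(m[:,u])[0].max()
    print((u,v),[np.round(proj(s,onz(t,[(u,v)],z))[0]).tolist() for z in(-.3,-.2,-.1,0,.05)])
e=onz(s,[(238,74),(321,74),(245,192),(319,192),(279,238)],.0045);print(np.round(e*1000,1),e[:,:2]@n*1000)
print('edge',onz(s,[(150,202),(400,188)],0)[:,:2]@n)
hw=cv2.cvtColor(s['img'],cv2.COLOR_RGB2HSV);mw=((hw[...,0]>15)&(hw[...,0]<30)&(hw[...,1]>180))
print([(v,np.where(mw[v,:300])[0].max()) for v in range(5,200,20) if mw[v,:300].any()])
E
```

```text
(400, np.int64(162)) [[250.0, 58.0], [243.0, 76.0], [232.0, 106.0], [209.0, 168.0], [185.0, 230.0]]
(415, np.int64(153)) [[247.0, 14.0], [239.0, 25.0], [226.0, 45.0], [199.0, 87.0], [170.0, 132.0]]
(430, np.int64(144)) [[243.0, -35.0], [235.0, -31.0], [220.0, -24.0], [188.0, -8.0], [151.0, 9.0]]
(445, np.int64(135)) [[240.0, -87.0], [230.0, -93.0], [213.0, -102.0], [174.0, -124.0], [126.0, -151.0]]
(460, np.int64(126)) [[236.0, -146.0], [225.0, -162.0], [205.0, -193.0], [156.0, -268.0], [92.0, -367.0]]
(475, np.int64(116)) [[229.0, -212.0], [216.0, -243.0], [191.0, -303.0], [127.0, -459.0], [30.0, -694.0]]
[[ 610.4 -170.2    4.5]
 [ 573.5 -189.2    4.5]
 [ 581.3 -116.6    4.5]
 [ 544.2 -135.6    4.5]
 [ 551.4 -100.3    4.5]] [444.34548745 443.09907849 383.34976544 382.0984999  354.59703661]
edge [0.3777855  0.38185961]
[(5, np.int64(233)), (25, np.int64(236)), (45, np.int64(238)), (65, np.int64(239)), (85, np.int64(235)), (105, np.int64(235)), (125, np.int64(236)), (145, np.int64(230)), (165, np.int64(224)), (185, np.int64(217))]
```

The bin rim is about 20 cm below the table, so it is no obstacle. I'll pull a bit further, lift, and go above the handle with the fingers part open.

Call:
send_rows([
  [[0.3, 0, 0, 0, 0, 0], [0.6, 0, 0, 0, 0, 0], [0.8, 0, 0, 0, 0, 0], [0.8, 0, 0, 0, 0, 0], [0.4, 0, 0, 0, 0, 0], [0, 0, 0, 0, 0, 0], [-0.1, 0, 0, 0, 0, 0], [-0.1, 0, 0, 0, 0, 0]],
])

```text
clock: 7.35
tool_pos: [0.5447, -0.0887, 0.0059]
orientation: [-180.0, -0.0, -62.7]
force: [0.7, -0.2, 0.5]
opening: 0.0005
gripper_force: 0.0
```

Call:
send_rows([
  [[0, 0, -1, 0, 0, 0], [0, 0, -3, 0, 0, 0], [0, 0, -6, 0, 0, 0], [0, 0, -8, 0, 0, 0], [3, 0, -8, 0, 0, 0], [5.8, 0, -8, 0, 0, 0], [5.8, 0, -8, 0, 0, 0], [5.8, 0, -8, 0, 0, 0]],
], fingers=0.75)

```text
clock: 8.02
tool_pos: [0.5718, -0.1417, 0.0864]
orientation: [-180.0, -0.0, -62.9]
force: [0.5, 0.5, -0.3]
opening: 0.0484
gripper_force: 0.0
```

```bash
python3 - <<'E'
from h import *
s=snap('wrist');g=cv2.cvtColor(s['img'],cv2.COLOR_RGB2BGR);h=snap('side')['img'][:,:,::-1]
cv2.imwrite('pics/w4.png',np.hstack([cv2.resize(g,(480,360)),cv2.resize(h[130:280,230:363],(320,360))]))
print(tool()[0])
E
```

```text
[ 0.57100653 -0.14065928  0.08601038]
```

View pics/w4.png

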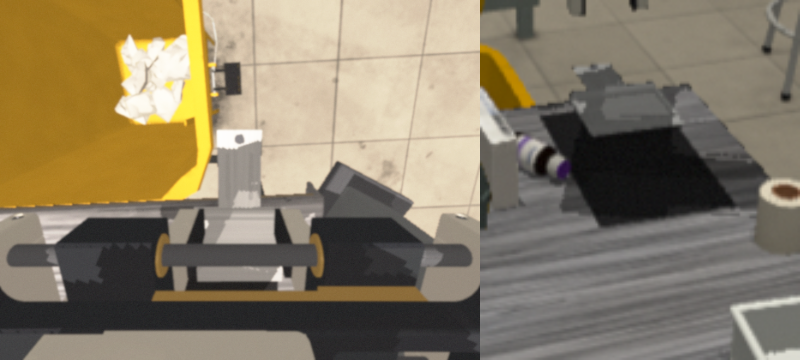

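The handle end is at (253–306, 152) full-frame, centred on the tool line, and still overhanging. I'll check how far.

```bash
python3 - <<'E'
from h import *
s=snap('wrist');n=np.array([.484,-.875])
for z in(0,.004):
  e=onz(s,[(253,152),(306,152),(280,152),(256,200),(303,200)],z);print(np.round(e*1000,1).tolist(),e[:,:2]@n*1000)
t,r=tool();print([r.inv().apply(p-t).round(4).tolist() for p in e])
o=onz(s,[(150,239),(80,239)],0);print(o[:,:2]@n,t[:2]@n)
go([*t[:2],-.008],-62.2)
E
```

```text
[[614.2, -176.5, 0.0], [575.3, -196.5, 0.0], [594.4, -186.7, 0.0], [594.0, -140.4, 0.0], [557.7, -159.1, -0.0]] [451.7320232  450.38808607 451.04923846 410.36266541 409.10737726]
[[614.2, -177.1, 4.0], [575.9, -196.8, 4.0], [594.7, -187.1, 4.0], [594.3, -141.6, 4.0], [558.5, -160.0, 4.0]] [452.23059953 450.908621   451.55897082 411.53717608 410.3023981 ]
[[0.0524, -0.0216, 0.082], [0.0524, 0.0215, 0.082], [0.0524, 0.0004, 0.082], [0.0118, -0.0201, 0.082], [0.0117, 0.02, 0.082]]
[0.37649935 0.37848664] 0.3991824408116564
shift [ 0.  -0.   9.4] turn [ 0.   0.  -0.6] at [ 571.  -140.4   86. ] [180.    0.  -62.8]
```

Call:
send_rows([
  [[0, 0, 3, 0, 0, 0], [0, 0, 5, 0, 0, 0], [0, 0, 6.5, 0, 0, 0], [0, 0, 7.5, 0, 0, 0], [0, 0, 8.3, 0, 0, 0], [0, 0, 9, 0, 0, 0], [0, 0, 9.4, 0, 0, 0], [0, 0, 9.4, 0, 0, 0]],
])

```text
clock: 8.83
tool_pos: [0.5713, -0.1405, -0.0086]
orientation: [180.0, 0.0, -62.8]
force: [0.6, -0.3, 1.0]
opening: 0.0657
gripper_force: 0.0
```

Call:
send_rows([
  [[0, 0, 0, 0, 0, 0], [0, 0, 0, 0, 0, 0], [0, 0, 0, 0, 0, 0], [0, 0, 0, 0, 0, 0], [0, 0, 0, 0, 0, 0], [0, 0, 0, 0, 0, 0], [0, 0, 0, 0, 0, 0], [0, 0, 0, 0, 0, 0]],
], fingers=0)

```text
clock: 9.5
tool_pos: [0.5717, -0.1407, -0.0079]
orientation: [-180.0, -0.0, -62.8]
force: [0.3, 1.0, 1.9]
opening: 0.0431
gripper_force: 30.0
```

Call:
send_rows([
  [[0, 0, -0.3, 0, 0, 0], [0, 0, -0.8, 0, 0, 0], [0, 0, -1.5, 0, 0, 0], [0, 0, -2.5, 0, 0, 0], [0, 0, -3.5, 0, 0, 0], [0, 0, -4.5, 0, 0, 0], [0, 0, -5, 0, 0, 0], [0, 0, -5, 0, 0, 0]],
])

```text
clock: 10.17
tool_pos: [0.5726, -0.1406, 0.0439]
orientation: [-179.8, -0.1, -62.7]
force: [0.3, 0.2, -1.5]
opening: 0.0428
gripper_force: 30.0
```

```bash
python3 - <<'E'
from h import *
s=snap('wrist');g=cv2.cvtColor(s['img'],cv2.COLOR_RGB2BGR);h=snap('side')['img'][:,:,::-1]
cv2.imwrite('pics/w5.png',np.hstack([cv2.resize(g,(480,360)),cv2.resize(h[110:260,230:363],(320,360))]))
print(tool()[0],ctrl.get_obs()['moment'])
E
```

```text
[ 0.57153252 -0.14060712  0.04218933] [ 0.00775472 -0.02869175 -0.01116335]
```

View pics/w5.png

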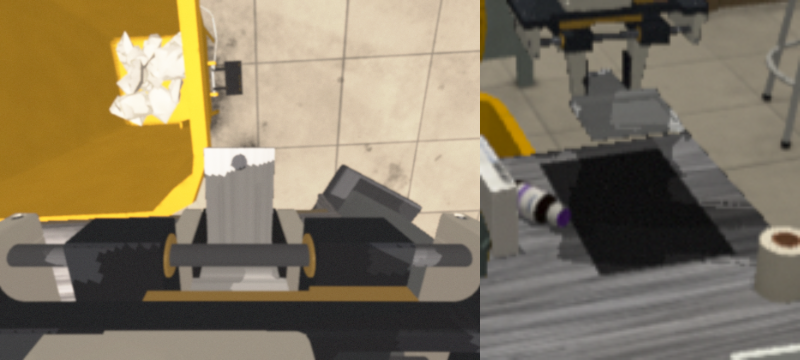

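The scoop is lifted and held. The handle end shows at (239–321, 174) full-frame. Next I estimate its pitch in the tool frame from the apparent width and from the lip in the side view.

```bash
python3 - <<'E'
from h import *
s=snap('wrist');d=snap('side');h=d['img'][:,:,::-1]
cv2.imwrite('pics/s5.png',cv2.resize(h[110:200,235:365],None,fx=6,fy=6,interpolation=cv2.INTER_CUBIC))
g=cv2.cvtColor(s['img'],cv2.COLOR_RGB2GRAY).astype(float)
t,r=tool()
# handle end edges, sub-pixel: bright columns at rows 176..186, top edge row along u 262..300
row=g[178:184].mean(0);k=np.abs(np.diff(row));uL=225+k[225:260].argmax()+.5;uR=300+k[300:340].argmax()+.5
col=g[:,262:272].mean(1);vt=160+np.diff(col)[160:185].argmax()+.5
print(uL,uR,vt)
o,dd=ray(s,[(uL,vt),(uR,vt)]);w=np.linalg.norm(dd[0]-dd[1]);z=.044/w
for q in o+dd*z: print(r.inv().apply(q-t).round(4))
# predicted for pitch a: handle end at 52mm ahead, underside 8 above tip
E
```

```text
237.5 320.5 172.5
[ 0.0527 -0.023  -0.0058]
[ 0.0527  0.021  -0.0058]
```

View pics/s5.png

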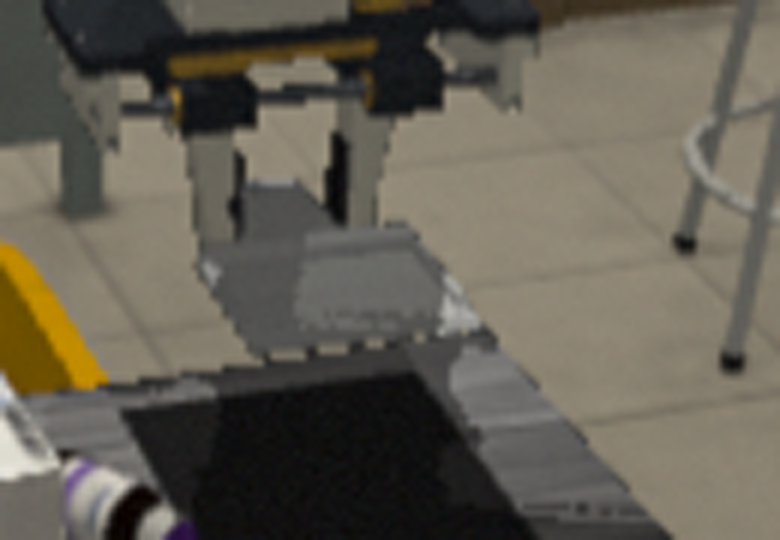

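```bash
cat >> h.py <<'E'
def scoop_pts(a,xs=-78.,h=.008):
    "scoop points in tool frame for lip-up angle a (deg); grasp at scoop x=xs(mm), underside h behind tip"
    a=np.radians(a);f=lambda x,y:np.array([-(x-xs)*np.cos(a)/1000,-y/1000,-h-(x-xs)*np.sin(a)/1000])
    return np.array([f(40,48),f(40,-48),f(-130,22),f(-130,-22)])
E
python3 - <<'E'
from h import *
d=snap('side');t,r=tool();w=snap('wrist')
print('obs',np.array([(277.5,169.5),(316.7,165)]))
for hh in(.005,.008):
 for a in(-6,-3,0,3,6): print(hh,a,np.round(proj(d,t+r.apply(scoop_pts(a,h=hh))),1)[:2].tolist(),np.round(proj(w,t+r.apply(scoop_pts(a,h=hh)))[2:],1).tolist())
E
```

```text
obs [[277.5 169.5]
 [316.7 165. ]]
0.005 -6 [[276.2, 176.0], [314.6, 171.2]] [[237.3, 176.0], [323.0, 176.0]]
0.005 -3 [[276.3, 173.7], [314.8, 169.0]] [[238.0, 174.5], [322.3, 174.5]]
0.005 0 [[276.4, 171.4], [315.0, 166.7]] [[238.7, 173.4], [321.6, 173.4]]
0.005 3 [[276.4, 169.1], [315.1, 164.4]] [[239.3, 172.5], [320.9, 172.5]]
0.005 6 [[276.4, 166.6], [315.2, 162.0]] [[240.0, 171.9], [320.2, 171.9]]
0.008 -6 [[276.2, 174.8], [314.7, 170.1]] [[236.5, 177.2], [323.9, 177.2]]
0.008 -3 [[276.3, 172.6], [314.9, 167.9]] [[237.2, 175.7], [323.1, 175.7]]
0.008 0 [[276.4, 170.3], [315.1, 165.6]] [[237.9, 174.5], [322.4, 174.5]]
0.008 3 [[276.4, 167.9], [315.2, 163.3]] [[238.6, 173.6], [321.7, 173.6]]
0.008 6 [[276.4, 165.5], [315.3, 160.9]] [[239.3, 173.0], [321.0, 173.0]]
```

Lip-up angle in the tool frame is about 2°, and the tips are about 6.5 mm below the handle. The grip is good. Now I'll get better numbers for the vials and the two faces, using masks on the first top and side pictures.

```bash
cat >> h.py <<'E'
A0,H0=2.,.0065
def lipgo(L,psi,beta,prt=True):
    "TCP pose putting the lip middle (underside) at L, scoop yaw psi, lip-down beta (scoop)"
    q=R.from_euler('xyz',[180,0,psi-180],degrees=True)*R.from_rotvec([0,beta+A0,0],degrees=True)
    a=np.radians(A0);lt=np.array([-.118*np.cos(a),0,-H0-.118*np.sin(a)])
    p=np.array(L)-q.apply(lt);t,r=tool()
    if prt: print('L',np.round(L,4),'b',beta,'shift',np.round(r.inv().apply(p-t)*100,2),'turn',np.round(np.degrees((r.inv()*q).as_rotvec()),1),'tcp',np.round(p,4))
    return p,q
def lipnow():
    t,r=tool();return t+r.apply(scoop_pts(A0,h=H0)[:2].mean(0))
E
python3 - <<'E'
from h import *
t=ctrl.snapshot('top');d=ctrl.snapshot('side')
I=cv2.imread('pics/top0.png');hsv=cv2.cvtColor(I,cv2.COLOR_BGR2HSV)
# medicine carton white top
m=np.zeros(I.shape[:2],np.uint8);m[120:165,295:348]=((hsv[120:165,295:348,2]>185)&(hsv[120:165,295:348,1]<45))
c=max(cv2.findContours(m,0,2)[0],key=cv2.contourArea);b=cv2.minAreaRect(c);w=onz(t,cv2.boxPoints(b),.071)[:,:2]*1000
print('med top',cv2.contourArea(c),np.round(cv2.boxPoints(b)).tolist(),np.round(w).tolist(),[np.linalg.norm(w[i]-w[i-1]).round(1) for i in range(4)])
# violet: dark or purple not mat
sub=hsv[145:185,312:350];ms=((sub[...,2]<70)|((sub[...,0]>115)&(sub[...,0]<165)&(sub[...,1]>40))).astype(np.uint8)
for y in range(40): print(''.join('#' if ms[y,x] else ('+' if sub[y,x,2]>190 else '.') for x in range(38)),145+y)
J=cv2.cvtColor(I,cv2.COLOR_BGR2GRAY)[128:165,218:258]
print('clear');
for r in J: print(' '.join('%3d'%v for v in r[::2]))
E
```

```text
med top 355.0 [[300.0, 151.0], [338.0, 125.0], [344.0, 134.0], [306.0, 160.0]] [[624.0, 126.0], [681.0, 40.0], [661.0, 27.0], [604.0, 113.0]] [np.float64(24.4), np.float64(102.9), np.float64(24.5), np.float64(102.8)]
+++++++++++++++....................... 145
+++++++....+++........................ 146
++++++................................ 147
++++.................................. 148
+++................................... 149
+....................#................ 150
...................#####.............. 151
....................######............ 152
.......................#####.......... 153
.........................####......... 154
.....................++...###......... 155
.................###.++++..###........ 156
..................####.....##......... 157
....................####..###......... 158
.................+++++#######......... 159
.................+++++...###.......... 160
.................++++++..##........... 161
.................+++++..###........... 162
................++++++..##............ 163
................+++++..###............ 164
.................++++..
[... 3102 characters left out ...]
 145 130 124 139 155 139 122 135 142 136 123 126 131 140 147
132 125 133 128 125 143 145 134 133 153 146 122 131 138 141 123 127 129 135 149
137 127 132 132 122 138 149 141 128 148 147 124 126 139 142 128 123 129 135 148
137 126 130 135 122 133 147 144 125 139 150 133 123 136 143 130 121 128 135 144
140 129 127 133 124 124 143 148 130 132 149 141 119 135 145 135 120 127 134 139
138 131 127 134 127 120 138 148 136 129 146 150 125 129 139 138 122 126 129 136
137 133 126 131 131 117 132 144 142 129 142 152 134 127 140 142 125 124 130 135
138 133 131 131 133 120 125 142 148 132 136 155 136 127 137 141 129 121 129 137
139 134 129 126 136 127 122 139 151 135 132 147 147 125 135 140 136 119 124 133
```

Call:
send_rows([
  [[0, 0, -0.5, 0, 0, 0], [0, 0, -1.5, 0, 0, 0], [0, 0, -3, 0, 0, 0], [0, 0, -4.5, 0, 0, 0], [0, 0, -6, 0, 0, 0], [0, 0, -7, 0, 0, 0], [0, 0, -7.5, 0, 0, 0], [0, 0, -7.5, 0, 0, 0]],
])

```text
clock: 11.23
tool_pos: [0.5722, -0.1407, 0.1185]
orientation: [-179.9, -0.1, -62.8]
force: [-0.5, 0.9, -2.1]
opening: 0.0423
gripper_force: 30.0
```

```bash
cat >> h.py <<'E'
def med(n,l=-.277,z=0,psi=32.5):
    a=np.radians(psi);return np.array([n*np.cos(a)-l*np.sin(a),n*np.sin(a)+l*np.cos(a),z])
E
sed -i 's/def med(n,l=-.277,z=0,psi=32.5):/def med(n,l=-.277,z=0,psi=32.5):  # note: lat along (-sin,cos)/' h.py
sed -i 's/n\*np.cos(a)-l\*np.sin(a),n\*np.sin(a)+l\*np.cos(a)/n*np.cos(a)-l*np.sin(a), n*np.sin(a)+l*np.cos(a)/' h.py
python3 - <<'E'
from h import *
print(med(.531,-.281))
lipgo(med(.480,z=.10),32.5,0)
lipgo(med(.480,z=.03),32.5,5.5)
E
```

```text
[0.59882205 0.0483131  0.        ]
L [0.5537 0.0243 0.1   ] b 0 shift [-14.44   5.88   2.46] turn [-1.6  1.7 84.7] tcp [ 0.4539 -0.0392  0.0935]
L [0.5537 0.0243 0.03  ] b 5.5 shift [-14.44   5.9    8.33] turn [-5.7  6.1 84.6] tcp [ 0.4539 -0.0393  0.0349]
```

Call:
send_rows([
  [[-1, 0.4, 0, 0, 0, 3], [-3, 1.2, 0, 0, 0, 9], [-5, 2, 0, 0, 0, 15], [-7.5, 3, 0, 0, 0, 21], [-10, 4, 0, 0, 0, 27], [-12.4, 5, 0, 0, 0, 33], [-13.8, 5.6, 0, 0, 0, 38], [-14.4, 5.9, 0, 0, 0, 42]],
])

```text
clock: 11.9
tool_pos: [0.4507, -0.0389, 0.1162]
orientation: [179.9, -0.0, -105.0]
force: [0.6, -0.0, -1.6]
opening: 0.0427
gripper_force: 30.0
```

Call:
send_rows([
  [[0, 0, 0, 0, 0, 6], [0, 0, 0, 0, 0, 12], [0, 0, 0, 0, 0, 18], [0, 0, 0, 0, 0, 24], [0, 0, 0, 0, 0, 30], [0, 0, 0, 0, 0, 36], [0, 0, 0, 0, 0, 40], [0, 0, 0, 0, 0, 42.5]],
])

```text
clock: 12.57
tool_pos: [0.4524, -0.0398, 0.1161]
orientation: [180.0, -0.1, -147.5]
force: [-0.3, 0.2, -1.0]
opening: 0.0426
gripper_force: 30.0
```

```bash
python3 - <<'E'
from h import *
lipgo(med(.480,z=.03),32.5,5.5)
t=snap('top');d=snap('side','s6');w=snap('wrist')
print('lip pred top',proj(t,lipnow()).round(1),'side',proj(d,lipnow()).round(1))
tt,r=tool();print(proj(d,tt+r.apply(scoop_pts(A0,h=H0))).round(1).tolist(),proj(w,tt+r.apply(scoop_pts(A0,h=H0))).round(1)[2:].tolist())
print(ctrl.get_obs()['joint_pos'])
g=cv2.cvtColor(w['img'],cv2.COLOR_RGB2GRAY).astype(float)
row=g[178:184].mean(0);k=np.abs(np.diff(row));print(225+k[225:260].argmax()+.5,300+k[300:340].argmax()+.5,160+np.abs(np.diff(g[:,255:300].mean(1))[160:190]).argmax()+.5)
E
```

```text
L [0.5537 0.0243 0.03  ] b 5.5 shift [-0.16 -0.04  8.12] turn [ 0.   7.4 -0. ] tcp [ 0.4539 -0.0393  0.0349]
lip pred top [[351.  178.6]] side [[277.3 147.2]]
[[269.3, 138.5], [285.8, 156.5], [341.3, 135.2], [350.5, 142.7]] [[237.5, 172.4], [320.4, 172.2]]
[ 1.99419493e+01  5.85774317e+00 -3.49404454e+01 -1.24388560e-02
 -4.92657033e+01 -7.71286895e+01]
237.5 320.5 171.5
```

Call:
send_rows([
  [[0, 0, 1, 0, 1, 0], [0, 0, 2.5, 0, 2, 0], [0, 0, 4, 0, 3.5, 0], [0, 0, 5.5, 0, 5, 0], [-0.1, 0, 6.8, 0, 6, 0], [-0.1, 0, 7.6, 0, 7, 0], [-0.2, 0, 8.1, 0, 7.5, 0], [-0.2, 0, 8.1, 0, 7.5, 0]],
])

```text
clock: 13.38
tool_pos: [0.4545, -0.0385, 0.0345]
orientation: [180.0, -7.7, -147.2]
force: [-0.4, 0.2, -1.1]
opening: 0.043
gripper_force: 30.0
```

```bash
python3 - <<'E'
from h import *
for n,z in((.485,.008),(.485,.003),(.497,.003),(.530,.0005)): lipgo(med(n,z=z),32.5,5.5)
d=snap('side','s6');h=d['img'][:,:,::-1]
print('lip side',proj(d,lipnow()).round(1),lipnow())
cv2.imwrite('pics/s6c.png',cv2.resize(h[125:225,200:370],(799,470),interpolation=cv2.INTER_CUBIC))
E
```

```text
L [0.5579 0.027  0.008 ] b 5.5 shift [-0.69 -0.03  2.09] turn [-0.  -0.2  0.3] tcp [ 0.4581 -0.0366  0.0129]
L [0.5579 0.027  0.003 ] b 5.5 shift [-0.76 -0.03  2.59] turn [-0.  -0.2  0.3] tcp [ 0.4581 -0.0366  0.0079]
L [0.568  0.0334 0.003 ] b 5.5 shift [-1.95 -0.04  2.43] turn [-0.  -0.2  0.3] tcp [ 0.4682 -0.0301  0.0079]
L [5.958e-01 5.110e-02 5.000e-04] b 5.5 shift [-5.25 -0.05  2.24] turn [-0.  -0.2  0.3] tcp [ 0.4961 -0.0124  0.0054]
lip side [[275.3 185.9]] [0.55413484 0.02551514 0.03020752]
```

View pics/s6c.png

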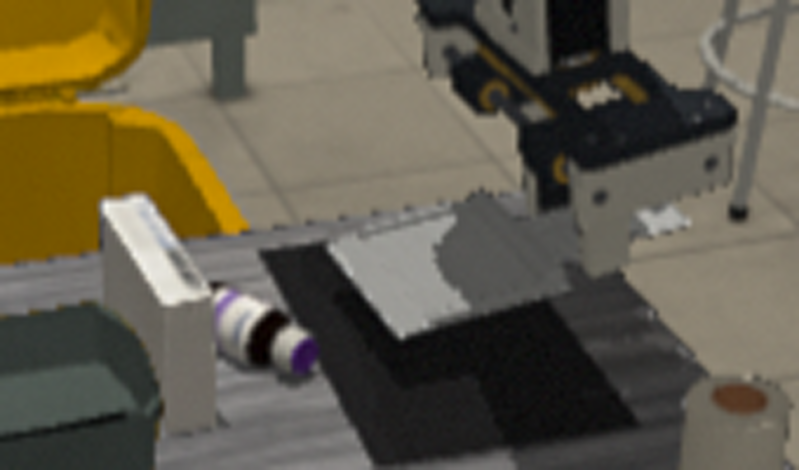

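The scoop lip is at about (277.7,187) in the side view, within a pixel or so of the prediction, and the vial lies ahead between lip and carton. I lower it now and advance gently.

Call:
send_rows([
  [[-0.2, 0, 0.6, 0, 0, 0], [-0.4, 0, 1.2, 0, 0, 0], [-0.7, 0, 1.7, 0, 0, 0], [-0.7, 0, 2.1, 0, 0, 0], [-1.1, 0, 2.2, 0, 0, 0], [-1.5, 0, 2.3, 0, 0, 0], [-1.9, 0, 2.4, 0, 0, 0], [-1.9, 0, 2.4, 0, 0, 0]],
])

```text
clock: 14.1
tool_pos: [0.469, -0.0296, 0.0095]
orientation: [-180.0, -7.5, -147.2]
force: [0.5, 0.6, -2.5]
opening: 0.0426
gripper_force: 30.0
```

```bash
python3 - <<'E'
from h import *
for n,z in((.510,.002),(.530,.0005),(.55,.0),(.57,0)): lipgo(med(n,z=z),32.5,5.5)
print(lipnow(),ctrl.get_obs()['force'])
E
```

```text
L [0.579  0.0404 0.002 ] b 5.5 shift [-1.22 -0.01  0.1 ] turn [-0.1  0.   0.3] tcp [ 0.4792 -0.0232  0.0069]
L [5.958e-01 5.110e-02 5.000e-04] b 5.5 shift [-3.23 -0.02 -0.01] turn [-0.1  0.   0.3] tcp [ 0.4961 -0.0124  0.0054]
L [0.6127 0.0619 0.    ] b 5.5 shift [-5.22 -0.03 -0.22] turn [-0.1  0.   0.3] tcp [ 0.5129 -0.0017  0.0049]
L [0.6296 0.0726 0.    ] b 5.5 shift [-7.2  -0.04 -0.48] turn [-0.1  0.   0.3] tcp [0.5298 0.0091 0.0049]
[0.56850386 0.03446818 0.00466888] [ 0.46062464  0.63444501 -2.51456964]
```

Call:
send_rows([
  [[-0.4, 0, 0.03, 0, 0, 0], [-0.8, 0, 0.06, 0, 0, 0], [-1.2, 0, 0.1, 0, 0, 0.3], [-1.6, 0, 0.08, 0, 0, 0.3], [-2, 0, 0.06, 0, 0, 0.3], [-2.4, 0, 0.04, 0, 0, 0.3], [-2.8, 0, 0.02, 0, 0, 0.3], [-3.2, 0, 0, 0, 0, 0.3]],
])

```text
clock: 14.77
tool_pos: [0.495, -0.0127, 0.0053]
orientation: [-180.0, -7.5, -147.6]
force: [0.7, 0.5, -0.9]
opening: 0.043
gripper_force: 30.0
```

```bash
cat >> h.py <<'E'
def vio(t):
    "violet/brown pixels in top view -> ascii centroid"
    hsv=cv2.cvtColor(t['img'],cv2.COLOR_RGB2HSV)[120:200,290:370]
    m=((hsv[...,0]>118)&(hsv[...,0]<165)&(hsv[...,1]>60))
    ys,xs=np.where(m);return len(xs),[(290+x,120+y) for x,y in zip(xs,ys)]
E
python3 - <<'E'
from h import *
for n,z in((.550,.000),(.57,0)): lipgo(med(n,z=z),32.5,5.5)
print(lipnow(),ctrl.get_obs()['force'])
t=snap('top','t7');d=snap('side','s7')
hsv=cv2.cvtColor(t['img'],cv2.COLOR_RGB2HSV);sub=hsv[135:190,300:360];G=sub[...,2]
for y in range(0,55): print(''.join('#' if v<55 else('-' if v<110 else ('.' if v<160 else '+')) for v in G[y]),135+y)
E
```

```text
L [0.6127 0.0619 0.    ] b 5.5 shift [-2.09 -0.03 -0.23] turn [-0.  -0.  -0.1] tcp [ 0.5129 -0.0017  0.0049]
L [0.6296 0.0726 0.    ] b 5.5 shift [-4.08 -0.03 -0.49] turn [-0.  -0.  -0.1] tcp [0.5298 0.0091 0.0049]
[5.94831653e-01 5.07696922e-02 4.69125016e-04] [ 0.68373179  0.45724853 -0.94478176]
--------------------..+++++++++++++++++++++++.............++ 135
-------------------..++++++++++++++++++++++++.............++ 136
-----------------..++++++++++++++++++++++..+++.............+ 137
----------------..+++++++++++++++++++++....++++............. 138
--------------..++++++++++++++++++++++.....++++............. 139
-------------..+++++++++++++++++++++........++++......+..... 140
-----------..++++++++++++++++++++++..-.......++++........... 141
----------..+++++++++++++++++++++..---.......+++++......+... 142
--------..++++++++++++++++++++++..---.........++++.......... 143
------...+++++++++++++++++++++..----..........+++++.....+... 144
-----...+++++++++++++++++++++..----............++++......... 145
----..+++++++++++++++++++++..-----..............++++.......- 146
-...++++++++++++++++
[... 2074 characters left out ...]
---------------------------................... 179
++..---------------------------------.--.................... 180
+++.---------------------------------....................... 181
++...-----------------------------.......................... 182
.....---------------------------............................ 183
......----------------------.-.............................. 184
...++..----------------------............................... 185
.+++++.-----------------.................................... 186
+++++++.-------------.....................................-- 187
+++++++.--------------...................................--- 188
.+++++++.----------...................................------ 189
```

Call:
send_rows([
  [[-0.3, 0, -0.03, 0, 0, 0], [-0.6, 0, -0.06, 0, 0, 0], [-0.9, 0, -0.1, 0, 0, 0], [-1.2, 0, -0.13, 0, 0, 0], [-1.5, 0, -0.16, 0, 0, 0], [-1.8, 0, -0.2, 0, 0, 0], [-2.1, 0, -0.23, 0, 0, 0], [-2.1, 0, -0.23, 0, 0, 0]],
])

```text
clock: 15.53
tool_pos: [0.5132, -0.0012, 0.0049]
orientation: [-180.0, -7.5, -147.5]
force: [0.9, -0.3, -1.8]
opening: 0.0424
gripper_force: 30.0
```

Call:
send_rows([
  [[-0.2, 0, -0.03, 0, 0, 0], [-0.4, 0, -0.05, 0, 0, 0], [-0.6, 0, -0.08, 0, 0, 0], [-0.8, 0, -0.1, 0, 0, 0], [-1.0, 0, -0.13, 0, 0, 0], [-1.2, 0, -0.16, 0, 0, 0], [-1.4, 0, -0.18, 0, 0, 0], [-1.4, 0, -0.18, 0, 0, 0]],
])

```text
clock: 16.2
tool_pos: [0.5249, 0.0063, 0.0049]
orientation: [-180.0, -7.5, -147.6]
force: [0.1, -0.3, -1.5]
opening: 0.0429
gripper_force: 30.0
```

```bash
python3 - <<'E'
from h import *
lipgo(med(.57,z=0),32.5,5.5)
print(lipnow(),ctrl.get_obs()['force'])
t=snap('top','t8');d=snap('side','s8')
h=d['img'][:,:,::-1];g=t['img'][:,:,::-1]
cv2.imwrite('pics/v8.png',np.hstack([cv2.resize(h[150:210,220:300],(480,360),interpolation=cv2.INTER_CUBIC),cv2.resize(g[125:185,300:353],(318,360),interpolation=cv2.INTER_CUBIC)]))
E
```

```text
L [0.6296 0.0726 0.    ] b 5.5 shift [-0.56 -0.02 -0.07] turn [-0.   0.  -0.1] tcp [0.5298 0.0091 0.0049]
[6.24756003e-01 6.97404486e-02 6.40505469e-05] [ 0.05247772 -0.26608738 -1.53146589]
```

View pics/v8.png

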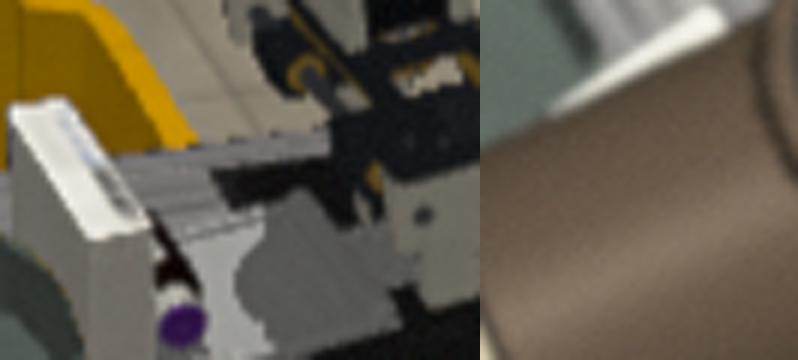

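The vial is now nearly parallel to the carton face, with its cap at side px (250.5,204) and the lip running in beneath it. I push on until the face stops the lip.

Call:
send_rows([
  [[-0.2, 0, -0.03, 0, 0, 0], [-0.4, 0, -0.05, 0, 0, 0], [-0.5, 0, -0.07, 0, 0, 0], [-0.6, 0, -0.08, 0, 0, 0], [-0.7, 0, -0.09, 0, 0, 0], [-0.7, 0, -0.09, 0, 0, 0]],
])

```text
clock: 16.8
tool_pos: [0.5301, 0.0096, 0.0047]
orientation: [-180.0, -7.5, -147.6]
force: [-1.9, -0.3, -2.0]
opening: 0.0428
gripper_force: 30.0
```

```bash
cat >> h.py <<'E'
def nl(p,psi=32.5):
    a=np.radians(psi);p=np.atleast_2d(p);return np.c_[p[:,0]*np.cos(a)+p[:,1]*np.sin(a),-p[:,0]*np.sin(a)+p[:,1]*np.cos(a)]
def purple(d):
    hsv=cv2.cvtColor(d['img'],cv2.COLOR_RGB2HSV);m=((hsv[...,0]>125)&(hsv[...,0]<150)&(hsv[...,1]>110)).astype(np.uint8)
    c=sorted(cv2.findContours(m,0,2)[0],key=cv2.contourArea)[-3:]
    return [(cv2.contourArea(k),np.round(k.reshape(-1,2).mean(0),1).tolist(),cv2.boundingRect(k)) for k in c if cv2.contourArea(k)>4]
E
python3 - <<'E'
from h import *
d=snap('side');print('force',ctrl.get_obs()['force'],'lip nl',nl(lipnow()),lipnow()[2])
pp=purple(d);print(pp)
for a,c,b in pp: print(nl(onz(d,[c],.016)).round(4),nl(onz(d,[c],.02)).round(4))
E
```

```text
force [-0.9496601  -1.02571503 -1.9816167 ] lip nl [[ 0.57051342 -0.27681713]] -0.00021340707007021665
[(24.0, [250.4, 203.6], (247, 201, 7, 6))]
[[ 0.5517 -0.2449]] [[ 0.5537 -0.2389]]
```

Call:
send_rows([
  [[-0.2, 0, -0.02, 0, 0, 0], [-0.3, 0, -0.04, 0, 0, 0], [-0.4, 0, -0.05, 0, 0, 0], [-0.4, 0, -0.05, 0, 0, 0]],
])

```text
clock: 17.18
tool_pos: [0.5301, 0.0099, 0.004]
orientation: [180.0, -7.9, -147.6]
force: [-6.5, -5.9, -0.1]
opening: 0.0426
gripper_force: 30.0
```

```bash
python3 - <<'E'
from h import *
d=snap('side');print('force',ctrl.get_obs()['force'],'lip nl',nl(lipnow()),lipnow()[2])
pp=purple(d);print(pp)
for a,c,b in pp: print(nl(onz(d,[c],.016)).round(4),nl(onz(d,[c],.02)).round(4))
for b,z in((3,.006),(0,.014),(-4,.03),(-8,.06)): lipgo(med(.572,z=z),32.5,b)
E
```

```text
force [-6.95422005 -6.51592867 -0.54850481] lip nl [[ 0.57066706 -0.27670752]] -0.0017300218929740359
[(24.0, [250.4, 203.6], (247, 201, 7, 6))]
[[ 0.5517 -0.2449]] [[ 0.5537 -0.2389]]
L [0.6313 0.0737 0.006 ] b 3 shift [-0.1  -0.06 -0.18] turn [ 0.1 -2.9 -0.1] tcp [0.5314 0.0101 0.0057]
L [0.6313 0.0737 0.014 ] b 0 shift [-0.09 -0.06 -0.37] turn [ 0.  -5.9 -0.1] tcp [0.5315 0.0102 0.0075]
L [0.6313 0.0737 0.03  ] b -4 shift [-0.05 -0.06 -1.15] turn [ 0.  -9.9 -0.1] tcp [0.5322 0.0106 0.0153]
L [0.6313 0.0737 0.06  ] b -8 shift [ 0.12 -0.05 -3.33] turn [  0.  -13.9  -0.1] tcp [0.5333 0.0113 0.0371]
```

The lip is at the face (about 9 N). I ease off the pressure, tilt the lip up and lift.

Call:
send_rows([
  [[0.2, 0, -0.08, 0, -1, 0], [0.25, 0, -0.18, 0, -2, 0], [0.27, 0, -0.28, 0, -3.2, 0], [0.28, 0, -0.38, 0, -4.5, 0], [0.3, 0, -0.5, 0, -6, 0], [0.32, 0, -0.7, 0, -7.5, 0], [0.34, 0, -0.95, 0, -9, 0], [0.35, 0, -1.15, 0, -10, 0]],
])

```text
clock: 17.9
tool_pos: [0.5324, 0.0111, 0.0173]
orientation: [-179.9, 2.7, -147.6]
force: [-1.9, -0.6, -3.3]
opening: 0.0429
gripper_force: 30.0
```

```bash
python3 - <<'E'
from h import *
d=snap('side');print('force',ctrl.get_obs()['force'],'lip nl',nl(lipnow()),lipnow()[2])
pp=purple(d);print(pp)
t,r=tool();w=snap('wrist')
print(proj(d,t+r.apply(scoop_pts(A0,h=H0))).round(1).tolist())
for b,n,z in((-8,.565,.05),(-8,.53,.09)): lipgo(med(n,z=z),32.5,b)
g=cv2.cvtColor(w['img'],cv2.COLOR_RGB2GRAY).astype(float)
row=g[178:184].mean(0);k=np.abs(np.diff(row));print(225+k[225:260].argmax()+.5,300+k[300:340].argmax()+.5,160+np.abs(np.diff(g[:,255:300].mean(1))[160:190]).argmax()+.5)
E
```

```text
force [-3.03919248 -0.6052595  -3.03929241] lip nl [[ 0.57202439 -0.27679712]] 0.03394006975856029
[(27.0, [250.3, 201.3], (247, 198, 7, 7))]
[[230.7, 181.1], [243.7, 202.0], [302.5, 179.7], [310.2, 188.5]]
L [0.6253 0.07   0.05  ] b -8 shift [ 0.55 -0.02 -0.99] turn [-0.1 -3.4 -0.1] tcp [0.5274 0.0075 0.0271]
L [0.5958 0.0511 0.09  ] b -8 shift [ 3.86 -0.03 -5.14] turn [-0.1 -3.4 -0.1] tcp [ 0.4979 -0.0113  0.0671]
233.5 323.5 175.5
```

```bash
python3 - <<'E'
from h import *
from scipy.optimize import least_squares
w=snap('wrist');t,r=tool();g=cv2.cvtColor(w['img'],cv2.COLOR_RGB2GRAY).astype(float)
g=cv2.GaussianBlur(g,(3,3),0)
for v in (176,180,184,190,196): 
    k=np.diff(g[v]);print(v,[(i+.5,round(k[i])) for i in range(215,350) if abs(k[i])>14 and abs(k[i])==np.abs(k[i-2:i+3]).max()])
for u in(250,270,290,305):
    k=np.diff(g[:,u]);print(u,[(i+.5,round(k[i])) for i in range(150,230) if abs(k[i])>10 and abs(k[i])==np.abs(k[i-2:i+3]).max()])
for a in(-16,-12,-8,-4,0): print(a,proj(w,t+r.apply(scoop_pts(a,h=H0)[2:])).round(1).tolist(),proj(snap('side'),t+r.apply(scoop_pts(a,h=H0)[:2])).round(1).tolist(), (t+r.apply(scoop_pts(a,h=H0)[0]))[2])
E
```

```text
176 [(233.5, 21), (323.5, -23)]
180 [(233.5, 47), (323.5, -43)]
184 [(233.5, 38), (323.5, -46)]
190 [(234.5, 35), (270.5, -25), (287.5, 27), (323.5, -43)]
196 [(234.5, 36), (269.5, -21), (288.5, 29), (322.5, -46)]
250 [(176.5, 43), (187.5, -10)]
270 [(176.5, 40), (189.5, -15), (199.5, 11)]
290 [(175.5, 42), (201.5, -11)]
305 [(175.5, 42), (203.5, -10)]
-16 [[233.5, 182.5], [325.0, 182.5]] [[232.4, 194.9], [245.2, 216.4]] -0.003608029695937723
-12 [[234.5, 179.1], [324.0, 179.1]] [[231.6, 192.1], [244.4, 213.4]] 0.004464744454565843
-8 [[235.5, 176.4], [323.0, 176.3]] [[231.0, 189.1], [243.9, 210.3]] 0.012631763966811397
-4 [[236.4, 174.2], [322.1, 174.1]] [[230.7, 186.1], [243.6, 207.2]] 0.020853239942681196
0 [[237.3, 172.6], [321.1, 172.5]] [[230.6, 183.0], [243.6, 203.9]] 0.029089118177640684
```

The scoop slipped in pitch in the grip, to about −10° relative to the tool. I ease off the face and keep tilting the lip up, slowly.

Call:
send_rows([
  [[0.1, 0, 0, 0, 0, 0], [0.15, 0, 0, 0, -1, 0], [0.2, 0, 0, 0, -2.5, 0], [0.2, 0, 0, 0, -4, 0], [0.2, 0, 0, 0, -6, 0], [0.2, 0, 0, 0, -8, 0], [0.2, 0, 0, 0, -10, 0], [0.2, 0, 0, 0, -12, 0]],
])

```text
clock: 18.97
tool_pos: [0.5313, 0.0101, 0.0172]
orientation: [-179.9, 14.7, -147.5]
force: [-0.6, 0.0, -2.0]
opening: 0.0429
gripper_force: 30.0
```

```bash
cat >> h.py <<'E'
def grip():
    "lip-up angle of scoop in tool frame, and h, from the handle end seen by the wrist camera"
    w=snap('wrist');t,r=tool();g=cv2.GaussianBlur(cv2.cvtColor(w['img'],cv2.COLOR_RGB2GRAY).astype(float),(3,3),0)
    col=np.diff(g[:,262:268].mean(1));vt=150+np.abs(col[150:200]).argmax()+.5
    k=np.abs(np.diff(g[int(vt)+6:int(vt)+10].mean(0)));uL=215+k[215:262].argmax()+.5;uR=298+k[298:350].argmax()+.5
    from scipy.optimize import least_squares
    def f(p):
        q=proj(w,t+r.apply(scoop_pts(p[0],h=p[1]/1000)[2:]));return [q[:,1].mean()-vt-2,q[1,0]-q[0,0]-(uR-uL),(p[1]-6.5)/2]
    s=least_squares(f,[0,6.5]);pitch=np.degrees(np.arcsin(-r.apply([1,0,0])[2]*-1))
    print('grip a %.1f h %.1f | tool lip-up %.1f -> scoop lip-up %.1f'%(s.x[0],s.x[1],-pitch,s.x[0]-pitch),(uL,uR,vt))
    return s.x[0]
E
python3 - <<'E'
from h import *
d=snap('side');o=ctrl.get_obs();print('force',o['force'],o['moment'],o['tool_pos'],o['orientation'])
print(purple(d));grip()
E
```

```text
force [-1.24294451 -1.15968621 -2.4423655 ] [-0.69665504  1.29268547  0.03858964] [0.52998213 0.00964704 0.01674928] [-179.94650081   14.80522741 -147.58657459]
[(27.5, [250.1, 190.9], (247, 188, 7, 7))]
grip a -8.3 h 7.1 | tool lip-up 14.6 -> scoop lip-up 6.3 (np.float64(234.5), np.float64(323.5), np.float64(174.5))
```

The cap has risen, and the scoop is now about 6° lip up with the vial on it. I lift clear and back off.

Call:
send_rows([
  [[0, 0, -0.2, 0, -0.5, 0], [0.05, 0, -0.5, 0, -1, 0], [0.05, 0, -1, 0, -2, 0], [0, 0, -1.6, 0, -3, 0], [-0.1, 0, -2.3, 0, -4, 0], [-0.2, 0, -3, 0, -4.5, 0], [-0.3, 0, -3.6, 0, -5, 0], [-0.4, 0, -4, 0, -5, 0]],
])

```text
clock: 19.73
tool_pos: [0.5253, 0.0064, 0.0576]
orientation: [-179.9, 19.6, -147.6]
force: [0.3, -0.2, -2.5]
opening: 0.0428
gripper_force: 30.0
```

```bash
python3 - <<'E'
from h import *
d=snap('side');o=ctrl.get_obs();print('force',o['force'],o['tool_pos'],o['orientation'])
pp=purple(d);print(pp);a=grip();t,r=tool()
print(proj(d,t+r.apply(scoop_pts(a,h=H0))).round(1).tolist(),'lip',(t+r.apply(scoop_pts(a,h=H0)[:2].mean(0))))
h=d['img'][:,:,::-1]
cv2.imwrite('pics/v9.png',cv2.resize(h[130:220,210:330],(800,600),interpolation=cv2.INTER_CUBIC))
E
```

```text
force [ 0.53467817 -1.05388666 -1.43782591] [0.52585643 0.00652769 0.05819696] [-179.91156254   19.63392161 -147.53950839]
[(29.0, [264.3, 170.4], (261, 167, 7, 7))]
grip a -9.4 h 7.0 | tool lip-up 19.6 -> scoop lip-up 10.2 (np.float64(234.5), np.float64(323.5), np.float64(174.5))
[[234.6, 160.5], [248.2, 180.3], [306.6, 166.1], [314.6, 174.6]] lip [0.62203027 0.0677724  0.08467105]
```

The vial has rolled back towards the ridge (cap at 264,170) and the scoop sits about 10° lip up. I re-measure the box and plan the carry.

```bash
cat >> h.py <<'E'
def boxpos():
    t=snap('top');hsv=cv2.cvtColor(t['img'],cv2.COLOR_RGB2HSV);v=hsv[...,2];m=((hsv[...,1]<35)&(v>165)).astype(np.uint8)
    m[:215]=0;m[350:]=0;m[:,:168]=0;m[:,300:]=0
    m=cv2.morphologyEx(m,cv2.MORPH_CLOSE,np.ones((7,7)))
    c=max(cv2.findContours(m,0,2)[0],key=cv2.contourArea);b=cv2.minAreaRect(c);w=onz(t,cv2.boxPoints(b),.05)[:,:2]
    print('box px',np.round(b[0]),'corners mm',np.round(w*1000).tolist(),'mid',w.mean(0).round(4),'sides',[np.linalg.norm(w[i]-w[i-1]).round(3) for i in range(4)],cv2.contourArea(c))
    return w.mean(0)
def seq(poses):
    p0,r0=tool()
    for p,q in poses:
        print('shift',np.round(r0.inv().apply(np.array(p)-p0)*100,1),'turn',np.round(np.degrees((r0.inv()*q).as_rotvec()),1),'tcp',np.round(p,3));p0,r0=np.array(p),q
E
sed -i 's/^A0,H0=.*/A0,H0=-9.4,.007/' h.py
python3 - <<'E'
from h import *
c=boxpos();grip();t,r=tool();print(purple(snap('side')))
d=np.array([np.cos(np.radians(150)),np.sin(np.radians(150))])
L=[*(c-.035*d),.11];pf,qf=lipgo(L,150,-10)
dz=lambda a:R.from_euler('z',a,degrees=True)
up=t+[-.0,0,.10]
seq([(up,r)]+[(up+(np.array([*pf[:2],up[2]])-up)*k/3,dz(117.5*k/3)*r) for k in(1,2,3)]+[(pf,qf)]+[lipgo([*L[:2],z],150,b,0) for z,b in((.07,-5),(.062,6),(.062,14),(.062,24),(.07,30))])
E
```

```text
box px [211. 266.] corners mm [[457.0, 480.0], [537.0, 299.0], [282.0, 187.0], [206.0, 366.0]] mid [0.3704 0.3326] sides [np.float64(0.275), np.float64(0.198), np.float64(0.278), np.float64(0.195)] 5358.5
grip a -9.9 h 6.8 | tool lip-up 19.5 -> scoop lip-up 9.7 (np.float64(234.5), np.float64(323.5), np.float64(174.5))
[(27.5, [279.8, 169.1], (276, 166, 8, 7))]
L [0.4007 0.3151 0.11  ] b -10 shift [-11.56  22.61   1.25] turn [ -39.2    0.  -110.8] tcp [0.4993 0.2581 0.0829]
shift [-3.4 -0.  -9.5] turn [ 0. -0. -0.] tcp [0.525 0.007 0.157]
shift [-3.6  7.5  1.3] turn [-13.1  -0.  -36.9] tcp [0.517 0.09  0.157]
shift [-7.2  3.5  2.6] turn [-13.1  -0.  -36.9] tcp [0.508 0.174 0.157]
shift [-7.7 -2.2  2.7] turn [-13.1  -0.  -36.9] tcp [0.499 0.258 0.157]
shift [2.5 0.  6.9] turn [-0.1  0.1 -0. ] tcp [0.499 0.258 0.083]
shift [ 1.2 -0.   2.8] turn [-0.  5. -0.] tcp [0.501 0.257 0.053]
shift [-0.2  0.  -1.4] turn [-0. 11.  0.] tcp [0.502 0.257 0.067]
shift [-0.3  0.  -1.6] turn [0. 8. 0.] tcp [0.5   0.258 0.084]
shift [-0.4  0.  -2. ] turn [ 0. 10.  0.] tcp [0.496 0.26  0.103]
shift [ 0.  0. -2.] turn [-0.  6.  0.] tcp [0.491 0.263 0.122]
```

```bash
python3 - <<'E'
import re
s=open('h.py').read()
s=s.replace("m=((hsv[...,1]<35)&(v>165)).astype(np.uint8)","m=((hsv[...,1]<40)&(v>185)).astype(np.uint8)").replace("m=cv2.morphologyEx(m,cv2.MORPH_CLOSE,np.ones((7,7)))","m=cv2.morphologyEx(m,cv2.MORPH_OPEN,np.ones((3,3)))")
open('h.py','w').write(s)
E
python3 - <<'E'
from h import *
c=boxpos();t,r=tool();print(purple(snap('side')))
I=cv2.imread('pics/top0.png');hsv=cv2.cvtColor(I,cv2.COLOR_BGR2HSV)
m=((hsv[...,1]<40)&(hsv[...,2]>185)).astype(np.uint8);m[:215]=0;m[350:]=0;m[:,:168]=0;m[:,300:]=0
m=cv2.morphologyEx(m,cv2.MORPH_OPEN,np.ones((3,3)));k=max(cv2.findContours(m,0,2)[0],key=cv2.contourArea);print('initially',cv2.minAreaRect(k))
d=np.array([np.cos(np.radians(150)),np.sin(np.radians(150))])
c=np.array(c);L=[*(c-.035*d),.11];pf,qf=lipgo(L,150,-10)
dz=lambda a:R.from_euler('z',a,degrees=True)
up=t+[-.0,0,.10]
seq([(up,r)]+[(up+(np.array([*pf[:2],up[2]])-up)*k/3,dz(117.5*k/3)*r) for k in(1,2,3)]+[(pf,qf)])
E
```

```text
box px [214. 294.] corners mm [[340.0, 426.0], [404.0, 282.0], [277.0, 225.0], [215.0, 368.0]] mid [0.3088 0.3253] sides [np.float64(0.138), np.float64(0.158), np.float64(0.139), np.float64(0.157)] 4230.5
[(28.0, [274.4, 171.3], (272, 168, 7, 7))]
initially ((217.90484619140625, 291.04388427734375), (59.925323486328125, 61.6713981628418), 65.224853515625)
L [0.3391 0.3078 0.11  ] b -10 shift [-6.31 25.3  -0.64] turn [ -39.1    0.  -110.9] tcp [0.4377 0.2509 0.0829]
shift [-3.3 -0.  -9.4] turn [ 0. -0.  0.] tcp [0.525 0.007 0.156]
shift [-1.8  8.4  0.6] turn [-13.1  -0.  -36.9] tcp [0.496 0.088 0.156]
shift [-6.4  5.3  2.3] turn [-13.1  -0.  -36.9] tcp [0.467 0.169 0.156]
shift [-8.2 -0.2  2.9] turn [-13.1  -0.  -36.9] tcp [0.438 0.251 0.156]
shift [2.4 0.  6.9] turn [-0.   0.1 -0. ] tcp [0.438 0.251 0.083]
```

Call:
send_rows([
  [[-0.1, 0, -0.4, 0, 0, 0], [-0.4, 0, -1.3, 0, 0, 0], [-0.9, 0, -2.7, 0, 0, 0], [-1.5, 0, -4.3, 0, 0, 0], [-2.1, 0, -6, 0, 0, 0], [-2.7, 0, -7.6, 0, 0, 0], [-3.1, 0, -8.8, 0, 0, 0], [-3.3, 0, -9.4, 0, 0, 0]],
])

```text
clock: 20.75
tool_pos: [0.5258, 0.0066, 0.1587]
orientation: [-179.9, 19.7, -147.5]
force: [-0.1, -0.1, -2.7]
opening: 0.0427
gripper_force: 30.0
```

Call:
send_rows([
  [[0, 0, 0, 0, 0, 0], [-0.1, 0.5, 0, -0.8, 0, -2.3], [-0.3, 1.5, 0.1, -2.3, 0, -6.6], [-0.6, 2.8, 0.2, -4.4, 0, -12.3], [-0.9, 4.2, 0.3, -6.5, 0, -18.4], [-1.2, 5.6, 0.4, -8.7, 0, -24.6], [-1.5, 7, 0.5, -10.9, 0, -30.8], [-1.8, 8.4, 0.6, -13.1, 0, -36.9]],
])

```text
clock: 21.42
tool_pos: [0.4951, 0.0879, 0.1554]
orientation: [179.9, 19.5, -108.1]
force: [-0.4, 0.3, -2.8]
opening: 0.0428
gripper_force: 30.0
```

Call:
send_rows([
  [[-0.8, 0.7, 0.3, -1.6, 0, -4.6], [-1.6, 1.3, 0.6, -3.3, 0, -9.2], [-2.4, 2, 0.9, -4.9, 0, -13.8], [-3.2, 2.6, 1.1, -6.5, 0, -18.4], [-4, 3.3, 1.4, -8.2, 0, -23], [-4.8, 4, 1.7, -9.8, 0, -27.7], [-5.6, 4.6, 2, -11.5, 0, -32.3], [-6.4, 5.3, 2.3, -13.1, 0, -36.9]],
])

```text
clock: 22.08
tool_pos: [0.4668, 0.169, 0.1549]
orientation: [179.9, 19.5, -69.1]
force: [0.3, 0.2, -2.5]
opening: 0.0428
gripper_force: 30.0
```

Call:
send_rows([
  [[-1.3, 0, 0.5, -2.1, 0, -6], [-2.7, 0, 1, -4.3, 0, -12], [-4.1, -0.1, 1.5, -6.5, 0, -18.4], [-5.4, -0.1, 1.9, -8.6, 0, -24.2], [-6.5, -0.2, 2.3, -10.4, 0, -29.3], [-7.4, -0.2, 2.6, -11.8, 0, -33.3], [-8, -0.2, 2.8, -12.8, 0, -36], [-8.2, -0.2, 2.9, -13.1, 0, -36.9]],
])

```text
clock: 22.75
tool_pos: [0.4378, 0.2518, 0.1547]
orientation: [179.9, 19.6, -29.9]
force: [0.5, -0.2, -2.3]
opening: 0.0427
gripper_force: 30.0
```

```bash
python3 - <<'E'
from h import *
a=grip();t,r=tool();d=snap('side');print(purple(d),t,ctrl.get_obs()['force'])
print('lip side px',proj(d,t+r.apply(scoop_pts(a,h=H0))).round(1).tolist());c=boxpos()
for f in('top',): 
    tt=snap('top');print(purple(tt),proj(tt,t+r.apply(scoop_pts(a,h=H0))).round(1).tolist())
E
```

```text
grip a -8.1 h 10.6 | tool lip-up 19.6 -> scoop lip-up 11.5 (np.float64(235.5), np.float64(329.5), np.float64(174.5))
[] [0.43774441 0.25165805 0.15470929] [ 0.40293442 -0.25024016 -1.5006512 ]
lip side px [[361.0, 216.6], [393.2, 192.1], [285.5, 190.7], [301.2, 181.5]]
box px [246. 293.] corners mm [[322.0, 275.0], [333.0, 253.0], [291.0, 233.0], [281.0, 255.0]] mid [0.3069 0.2541] sides [np.float64(0.046), np.float64(0.024), np.float64(0.046), np.float64(0.024)] 160.0
[] [[191.8, 274.7], [235.2, 298.7], [246.4, 207.1], [265.3, 217.4]]
```

```bash
python3 - <<'E'
from h import *
t,r=tool();tt=snap('top');d=snap('side')
a=np.radians(-9.5);f=lambda x,y,z:t+r.apply([-(x+78)*np.cos(a)/1000,-y/1000,-.007-(x+78)*np.sin(a)/1000-z])
pts=np.array([f(-22,y,.015) for y in(-33,-15,0,15,33)]+[f(30,0,.003)])
for n,s in(('top',tt),('side',d)):
    q=proj(s,pts).round().astype(int);hs=cv2.cvtColor(s['img'],cv2.COLOR_RGB2HSV);print(n,[(tuple(p),s['img'][p[1],p[0]].tolist()) for p in q])
g=cv2.cvtColor(d['img'],cv2.COLOR_RGB2GRAY)
for y in range(160,226,2): print(''.join('#' if v<45 else('-' if v<100 else('.' if v<150 else '+')) for v in g[y,280:410]),y)
E
```

```text
top [((np.int64(245), np.int64(265)), [132, 126, 135]), ((np.int64(237), np.int64(260)), [21, 17, 9]), ((np.int64(230), np.int64(257)), [20, 14, 5]), ((np.int64(224), np.int64(253)), [19, 12, 8]), ((np.int64(216), np.int64(248)), [79, 77, 73]), ((np.int64(217), np.int64(282)), [164, 165, 158])]
side [((np.int64(354), np.int64(181)), [104, 102, 93]), ((np.int64(348), np.int64(185)), [13, 8, 5]), ((np.int64(342), np.int64(188)), [16, 8, 3]), ((np.int64(337), np.int64(192)), [15, 8, 4]), ((np.int64(331), np.int64(196)), [13, 5, 6]), ((np.int64(372), np.int64(202)), [114, 113, 110])]
.............-##---#----##############-.............-...................................................................-......... 160
.............-----------##########-.................-...................................................................-......... 162
..............--###-----######--.....----------.........................................................................-......... 164
....----......---##---####--........-#########-.............................................................
[... 3241 characters left out ...]
..................... 214
################################################--------...............................-.......................................... 216
####################################--------...................................................................................... 218
########################---------...........++++.....+............................................................................ 220
##########---------------.................+....................................................................................... 222
###--------....................................................................................................................... 224
```

The vial lies in the pan against the ridge. Before tipping, a quick check that the box hasn't moved, then the tipping poses.

```bash
cat >> h.py <<'E'
def boxshift():
    "template shift of the left part of the box in the top view against the first picture"
    a=cv2.cvtColor(cv2.imread('pics/top0.png'),cv2.COLOR_BGR2GRAY);b=cv2.cvtColor(snap('top')['img'],cv2.COLOR_RGB2GRAY)
    for nm,(y0,y1,x0,x1) in dict(left=(278,335,166,196),bottom=(305,338,185,240)).items():
        r=cv2.matchTemplate(b[y0-20:y1+20,x0-20:x1+20],a[y0:y1,x0:x1],cv2.TM_CCOEFF_NORMED);_,m,_,l=cv2.minMaxLoc(r);print(nm,'shift px',l[0]-20,l[1]-20,round(m,3))
E
python3 - <<'E'
from h import *
boxshift();c=np.array([.307,.3245])
d=np.array([np.cos(np.radians(150)),np.sin(np.radians(150))]);L=c-.035*d
seq([lipgo([*L,z],150,b,0) for z,b in((.10,-8),(.075,-3),(.065,4),(.065,12),(.065,20),(.07,30))])
E
```

```text
left shift px 20 -20 0.261
bottom shift px 16 -15 0.177
shift [2.5 0.1 7.5] turn [-0.   2.1 -0.2] tcp [0.437 0.25  0.077]
shift [ 0.6 -0.   1.4] turn [-0.  5. -0.] tcp [0.438 0.249 0.062]
shift [-0.  -0.  -0.4] turn [0. 7. 0.] tcp [0.439 0.248 0.066]
shift [-0.3 -0.  -1.6] turn [-0.  8.  0.] tcp [0.438 0.249 0.083]
shift [-0.3  0.  -1.6] turn [-0.  8.  0.] tcp [0.434 0.251 0.098]
shift [-0.3 -0.  -2.5] turn [-0. 10.  0.] tcp [0.428 0.255 0.122]
```

```bash
cat >> h.py <<'E'
def boxside(ref='side0'):
    a=cv2.cvtColor(cv2.imread(f'pics/{ref}.png'),cv2.COLOR_BGR2GRAY);b=cv2.cvtColor(snap('side')['img'],cv2.COLOR_RGB2GRAY)
    for nm,(y0,y1,x0,x1) in dict(front=(290,338,345,400),left=(258,310,326,356),right=(275,325,405,448)).items():
        r=cv2.matchTemplate(b[y0-40:y1+40,x0-40:x1+40],a[y0:y1,x0:x1],cv2.TM_CCOEFF_NORMED);_,m,_,l=cv2.minMaxLoc(r);print(nm,'shift px',l[0]-40,l[1]-40,round(m,3))
E
python3 - <<'E'
from h import *
boxside()
E
```

```text
front shift px 0 1 0.809
left shift px 15 27 0.723
right shift px 0 0 0.954
```

Call:
send_rows([
  [[0.1, 0, 0.4, 0, 0, 0], [0.4, 0, 1.2, 0, 0.2, 0], [0.8, 0, 2.4, 0, 0.6, 0], [1.3, 0, 3.8, 0, 1, 0], [1.7, 0, 5.2, 0, 1.5, 0], [2.1, 0.1, 6.4, 0, 1.8, 0], [2.4, 0.1, 7.2, 0, 2.1, 0], [2.5, 0.1, 7.5, 0, 2.1, 0]],
])

```text
clock: 23.82
tool_pos: [0.4353, 0.2501, 0.0752]
orientation: [179.8, 17.5, -30.2]
force: [-0.5, 0.2, -2.1]
opening: 0.0425
gripper_force: 30.0
```

Call:
send_rows([
  [[0.1, 0, 0.2, 0, 0.6, 0], [0.2, 0, 0.5, 0, 1.5, 0], [0.4, 0, 0.9, 0, 2.8, 0], [0.5, 0, 1.2, 0, 4, 0], [0.6, 0, 1.4, 0, 5, 0], [0.6, 0, 1.3, 0, 7, 0], [0.6, 0, 1.1, 0, 9.5, 0], [0.6, 0, 1, 0, 12, 0]],
])

```text
clock: 24.48
tool_pos: [0.4393, 0.2498, 0.0663]
orientation: [-179.9, 5.3, -30.1]
force: [-0.5, 0.4, -1.9]
opening: 0.0426
gripper_force: 30.0
```

Call:
send_rows([
  [[-0.1, 0, -0.3, 0, 1.5, 0], [-0.1, 0, -0.6, 0, 3, 0], [-0.2, 0, -0.9, 0, 4.5, 0], [-0.2, 0, -1.2, 0, 6, 0], [-0.3, 0, -1.5, 0, 7.5, 0], [-0.3, 0, -1.6, 0, 9, 0], [-0.4, 0, -1.8, 0, 10.5, 0], [-0.4, 0, -2, 0, 12, 0]],
])

```text
clock: 25.15
tool_pos: [0.4369, 0.2511, 0.0867]
orientation: [-179.9, -6.7, -30.1]
force: [-0.3, 0.0, -1.7]
opening: 0.0422
gripper_force: 30.0
```

Call:
send_rows([
  [[0, 0, -0.4, 0, 2, 0], [-0.1, 0, -0.8, 0, 4, 0], [-0.1, 0, -1.2, 0, 6, 0], [-0.2, 0, -1.6, 0, 8, 0], [-0.3, 0, -2.2, 0, 10, 0], [-0.3, 0, -2.2, 0, 10, 0], [-0.3, 0, -2.2, 0, 10, 0], [-0.3, 0, -2.2, 0, 10, 0]],
])

```text
clock: 25.82
tool_pos: [0.432, 0.2536, 0.1076]
orientation: [-180.0, -16.5, -30.1]
force: [-1.2, 0.2, -1.1]
opening: 0.0426
gripper_force: 30.0
```

```bash
python3 - <<'E'
from h import *
a=grip();t,r=tool();d=snap('side');print(purple(d),t,ctrl.get_obs()['force']);boxside()
g=cv2.cvtColor(d['img'],cv2.COLOR_RGB2GRAY)
for y in range(200,340,3): print(''.join('#' if v<45 else('-' if v<100 else('.' if v<150 else '+')) for v in g[y,300:450:1]),y)
E
```

```text
grip a -8.9 h 12.5 | tool lip-up -16.5 -> scoop lip-up -25.4 (np.float64(234.5), np.float64(331.5), np.float64(175.5))
[] [0.43215758 0.25340863 0.10750145] [-0.14843138  0.8880446  -1.41051596]
front shift px -1 1 0.561
left shift px 14 26 0.842
right shift px -40 7 0.606
--######---#####-##-####-##-#-###############-.-.....................................................................................................- 200
...--#######------##--####--##-#############-........................................................................................................- 203
.......--#######-------##--######--#######-....++++++++++++++++++..................................................................................... 206
...........--################--##########-....+++++.----------.+++++.................................................................................. 209
...............--#######-------######-.........++++++++...-...++++++.................................................................................. 212
--..........---....----..+.-#####----.........-----
[... 5758 characters left out ...]
..................................................................--........ 326
.............--........................++++++++.........-.-...........................................................................----------...... 329
++++++.-------.............+++++++++..................................................................................------------.................... 332
+++++++.......++++++++++.......................++............-........................................------------.................................... 335
....+...++++...........................................................................---------...-.............+............................-------. 338
```

The vial is in the box: dark pixels inside it around (395–425, 299–311) in the side view, and the pan is empty. Next is the clear vial at the carton.

```bash
sed -i 's/^A0,H0=.*/A0,H0=-9.5,.007/' h.py
python3 - <<'E'
from h import *
tt=snap('top')
ax=onz(tt,[(249.5,138),(225.5,150),(242,141.5)],.015);print('clear base,cap,mid',ax.round(4)[:,:2].tolist(),'nl',nl(ax,28).round(4).tolist())
cf=onz(tt,[crop(88,207),crop(303,92)],0);print('face nl',nl(cf,28).round(4).tolist())
L=lambda n,z:med(n,-.064,z,28.)
p,q=lipgo(L(.655,.05),28.,0)
t,r=tool();U=np.array([*t[:2],.19]);qu=R.from_euler('xyz',[180,0,-30],degrees=True)*R.from_rotvec([0,-9.5,0],degrees=True)
dz=lambda a:R.from_euler('z',a,degrees=True)
T=np.array([*p[:2],.17])
seq([(U,qu)]+[(U+(T-U)*k/3,dz(-122*k/3)*qu) for k in(1,2,3)]+[(p,q)])
E
```

```text
clear base,cap,mid [[0.6685, 0.2421], [0.6408, 0.2997], [0.6605, 0.2601]] nl [[0.7039, -0.1001], [0.7065, -0.0362], [0.7053, -0.0804]]
face nl [[0.721, 0.0831], [0.7187, -0.1153]]
L [0.6084 0.251  0.05  ] b 0 shift [6.95 1.26 8.77] turn [ -7.5 -15.4 122.3] tcp [0.5052 0.1961 0.0431]
shift [ 2.4  0.  -7.9] turn [  0.1 -26.   -0.1] tcp [0.432 0.253 0.19 ]
shift [3.1 0.4 0.2] turn [ 6.7 -0.  40.1] tcp [0.457 0.234 0.183]
shift [ 2.7 -1.7  0.2] turn [ 6.7 -0.  40.1] tcp [0.481 0.215 0.177]
shift [ 1.  -3.   0.5] turn [ 6.7 -0.  40.1] tcp [0.505 0.196 0.17 ]
shift [ 2.1 -0.  12.5] turn [ 0. -0.  0.] tcp [0.505 0.196 0.043]
```

Call:
send_rows([
  [[0.2, 0, -0.6, 0, -2, 0], [0.5, 0, -1.5, 0, -5, 0], [0.8, 0, -2.6, 0, -8.5, 0], [1.2, 0, -4, 0, -13, 0], [1.6, 0, -5.4, 0, -17.5, 0], [2, 0, -6.6, 0, -21.5, 0], [2.3, 0, -7.5, 0, -24.5, 0], [2.4, 0, -7.9, 0, -26, 0]],
])

```text
clock: 26.68
tool_pos: [0.4343, 0.2533, 0.1915]
orientation: [-179.9, 9.6, -30.2]
force: [0.8, 0.5, -1.3]
opening: 0.0429
gripper_force: 30.0
```

Call:
send_rows([
  [[0.1, 0, 0, 0.2, 0, 1.5], [0.4, 0, 0, 0.8, 0, 5], [0.8, 0.1, 0, 1.7, 0, 10.2], [1.2, 0.1, 0.1, 2.7, 0, 16], [1.7, 0.2, 0.1, 3.7, 0, 22], [2.2, 0.3, 0.1, 4.7, 0, 28], [2.7, 0.3, 0.2, 5.7, 0, 34], [3.1, 0.4, 0.2, 6.7, 0, 40.1]],
])

```text
clock: 27.35
tool_pos: [0.4565, 0.2338, 0.1819]
orientation: [179.9, 9.4, -71.1]
force: [-0.2, -0.2, -1.5]
opening: 0.0425
gripper_force: 30.0
```

Call:
send_rows([
  [[0.3, -0.2, 0, 0.8, 0, 5], [0.7, -0.4, 0, 1.7, 0, 10], [1, -0.6, 0.1, 2.5, 0, 15], [1.4, -0.8, 0.1, 3.3, 0, 20], [1.7, -1.1, 0.1, 4.2, 0, 25], [2, -1.3, 0.1, 5, 0, 30], [2.4, -1.5, 0.2, 5.8, 0, 35], [2.7, -1.7, 0.2, 6.7, 0, 40.1]],
])

```text
clock: 28.02
tool_pos: [0.4809, 0.2146, 0.1755]
orientation: [-180.0, 9.4, -111.7]
force: [-0.5, 0.2, -1.6]
opening: 0.0428
gripper_force: 30.0
```

Call:
send_rows([
  [[0.2, -0.4, 0.1, 1, 0, 6], [0.3, -0.9, 0.1, 2, 0, 12], [0.4, -1.3, 0.2, 3, 0, 18], [0.6, -1.8, 0.3, 4, 0, 24], [0.7, -2.2, 0.4, 5, 0, 30], [0.8, -2.6, 0.4, 5.9, 0, 35], [0.9, -2.9, 0.5, 6.5, 0, 38.5], [1, -3, 0.5, 6.7, 0, 40.1]],
])

```text
clock: 28.68
tool_pos: [0.5054, 0.1954, 0.1689]
orientation: [-179.9, 9.4, -152.3]
force: [-0.3, 0.6, -1.6]
opening: 0.0426
gripper_force: 30.0
```

Call:
send_rows([
  [[0.1, 0, 0.6, 0, 0, 0], [0.3, 0, 2, 0, 0, 0], [0.7, 0, 4, 0, 0, 0], [1, 0, 6.2, 0, 0, 0], [1.4, 0, 8.4, 0, 0, 0], [1.8, 0, 10.4, 0, 0, 0], [2, 0, 11.8, 0, 0, 0], [2.1, 0, 12.5, 0, 0, 0]],
])

```text
clock: 29.35
tool_pos: [0.5044, 0.1944, 0.0405]
orientation: [-179.9, 9.3, -152.0]
force: [-0.4, -0.3, -1.7]
opening: 0.0427
gripper_force: 30.0
```

```bash
python3 - <<'E'
from h import *
a=grip();t,r=tool();d=snap('side','s10');print(t,ctrl.get_obs()['force'])
print('lip px by a',[(x,proj(d,t+r.apply(scoop_pts(x,h=H0)[:2])).round(1).tolist()) for x in(-13,-9.5,-6)])
g=cv2.cvtColor(d['img'],cv2.COLOR_RGB2GRAY)
for y in range(195,290,2): print(''.join('#' if v<45 else('-' if v<90 else('.' if v<120 else ('o' if v<150 else '+'))) for v in g[y,170:330:1]),y)
E
```

```text
grip a -7.4 h 6.9 | tool lip-up 9.2 -> scoop lip-up 1.8 (np.float64(234.5), np.float64(322.5), np.float64(173.5))
[0.50439747 0.19435932 0.04016965] [-0.12154134 -0.18362578 -1.9678533 ]
lip px by a [(-13, [[219.9, 222.2], [230.2, 251.2]]), (-9.5, [[219.6, 219.2], [229.9, 248.1]]), (-6, [[219.5, 216.2], [229.9, 244.8]])]
+++++++++o--oo---------------------------------------------............................o....o.-##############################-###########-----#########-........ 195
+++++++++oo-.o..--------------------------------------------.....................oooooooooooooo-################-#-#-##-##-##-#-##-##-----#--####-#-#####-----.o 197
+++++++++++.-o.----------------------------------------------..............oooooooooooooooooooo.-################-#-###-#--#-#-#-----#---#-------#--#---#######- 199
+++++++++++o-.oo----------------------------------------------..............ooooooooooooooooooooo-######################------#--#-#--###--#----###--#-###----## 201
oo.+++++++++--oo------------------------------..--.------------.............ooooooooooooooooooooo.-################-.
[... 6442 characters left out ...]
ooooo.......ooooooo.......oo......oo 281
...........o.o.o.ooooooooo.-----.......ooooooo+++++++++++oooooooooo..........oooooooooooooooooo+++++++oooooooooooooooooo............ooooo..o.oo.......oooooooooo 283
.........o.ooo....ooo.oooo..---.oooooooo+++++++ooooooooooooo........oooooooooooooooooo+++++++ooooooooooooooooo....................oooooo.......ooooooo....oooooo 285
.......ooooo..ooooooooooooo.---.oooooooooooooooooooo.......oooooooooooooooooooooo+++ooooo......ooooooooo................ooooooo........oooooo.....oooooooooooooo 287
...oooooooooooooooooo.oo.o..----.oooooooo.........oooooooooooooooooooo+ooooooo..........ooooooo................ooooooo..........ooo.....oooooooooooooooooooooooo 289
```

The observed lip corners (221,218) and (231,248) match the prediction for −9.5°. I lower it and go in under the clear vial.

```bash
python3 - <<'E'
from h import *
L=lambda n,z:med(n,-.064,z,28.)
seq([lipgo(L(n,z),28.,b,0) for n,z,b in((.66,.008,5),(.68,.0015,5),(.70,0,5),(.714,0,5),(.722,0,5))])
E
```

```text
shift [-0.1  0.1  3.1] turn [-0.1  4.8 -0. ] tcp [0.509 0.198 0.011]
shift [-1.9  0.   0.8] turn [0. 0. 0.] tcp [0.527 0.208 0.005]
shift [-2.   0.   0.3] turn [0. 0. 0.] tcp [0.545 0.217 0.003]
shift [-1.4  0.   0.1] turn [0. 0. 0.] tcp [0.557 0.224 0.003]
shift [-0.8 -0.   0.1] turn [0. 0. 0.] tcp [0.564 0.228 0.003]
```

Call:
send_rows([
  [[0, 0, 0.4, 0, 0.6, 0], [0, 0, 0.9, 0, 1.4, 0], [0, 0, 1.5, 0, 2.3, 0], [0, 0.1, 2, 0, 3.2, 0], [-0.1, 0.1, 2.5, 0, 4, 0], [-0.1, 0.1, 2.9, 0, 4.5, 0], [-0.1, 0.1, 3.1, 0, 4.8, 0], [-0.1, 0.1, 3.1, 0, 4.8, 0]],
])

```text
clock: 30.12
tool_pos: [0.511, 0.1992, 0.0121]
orientation: [-179.9, 4.6, -152.1]
force: [0.3, -0.6, -2.6]
opening: 0.0425
gripper_force: 30.0
```

Call:
send_rows([
  [[-0.2, 0, 0.1, 0, 0, 0], [-0.5, 0, 0.2, 0, 0, 0], [-0.8, 0, 0.35, 0, 0, 0], [-1.1, 0, 0.5, 0, 0, 0], [-1.4, 0, 0.6, 0, 0, 0], [-1.7, 0, 0.7, 0, 0, 0], [-1.9, 0, 0.75, 0, 0, 0], [-1.9, 0, 0.75, 0, 0, 0]],
])

```text
clock: 30.78
tool_pos: [0.5286, 0.2086, 0.0068]
orientation: [-179.9, 4.7, -152.0]
force: [0.7, 0.4, -1.6]
opening: 0.0428
gripper_force: 30.0
```

```bash
python3 - <<'E'
from h import *
L=lambda n,z:med(n,-.064,z,28.)
grip();print(ctrl.get_obs()['force'],nl(lipnow(),28),lipnow()[2])
seq([lipgo(L(n,z),28.,b,0) for n,z,b in((.70,0,5),(.714,0,5),(.722,0,5))])
E
```

```text
grip a -7.8 h 6.7 | tool lip-up 4.7 -> scoop lip-up -3.1 (np.float64(234.5), np.float64(322.5), np.float64(173.5))
[ 0.03662681  0.24526443 -0.59964241] [[ 0.68134857 -0.06416291]] 0.003784244324916585
shift [-1.8  0.   0.5] turn [-0.1  0.2 -0.1] tcp [0.545 0.217 0.003]
shift [-1.4  0.   0.1] turn [0. 0. 0.] tcp [0.557 0.224 0.003]
shift [-0.8 -0.   0.1] turn [0. 0. 0.] tcp [0.564 0.228 0.003]
```

Call:
send_rows([
  [[0, 0, 0.15, 0, 0, 0], [0, 0, 0.3, 0, 0, 0], [-0.3, 0, 0.4, 0, 0.3, 0], [-0.6, 0, 0.42, 0, 0.6, 0], [-0.9, 0, 0.45, 0, 1, 0], [-1.2, 0, 0.47, 0, 1, 0], [-1.5, 0, 0.5, 0, 1, 0], [-1.8, 0, 0.5, 0, 1, 0]],
])

```text
clock: 31.5
tool_pos: [0.5447, 0.217, 0.0032]
orientation: [-179.9, 3.7, -152.1]
force: [-0.7, -0.3, -2.3]
opening: 0.0428
gripper_force: 30.0
```

```bash
python3 - <<'E'
from h import *
L=lambda n,z:med(n,-.064,z,28.)
grip();o=ctrl.get_obs();print(o['force'],o['tool_pos'],nl(lipnow(),28),lipnow()[2])
d=snap('side');t,r=tool();print('pred lip px',[proj(d,t+r.apply(scoop_pts(a,h=H0)[:2])).round(1).tolist() for a in(-10,-8)])
g=cv2.cvtColor(d['img'],cv2.COLOR_RGB2GRAY)
for y in range(226,272,2): print(''.join('#' if v<45 else('-' if v<90 else('.' if v<120 else ('o' if v<150 else '+'))) for v in g[y,185:265:1]),y)
E
```

```text
grip a -8.4 h 10.5 | tool lip-up 3.7 -> scoop lip-up -4.7 (np.float64(228.5), np.float64(322.5), np.float64(174.5))
[ 0.96690336  0.03285144 -1.30337257] [0.54521292 0.21735506 0.00334297] [[ 0.70037934 -0.06415745]] -0.0016261393112192452
pred lip px [[[197.8, 243.5], [206.1, 274.0]], [[197.5, 241.9], [205.7, 272.3]]]
+--.+.---------------------------------------........----------#########-------- 226
+o-.+.----------------------------..o....o..............--------#####-###------- 228
++--oo.----------------.ooooooooo.......ooooooooooooooo++..-----####-.--######## 230
++.-.+.-----.ooooooooooooooooooooooooooooooooooo++oooo+++o.------####-..######## 232
+++..oo.oooooooooooooooooooooooooooooooo++++++++oo..ooo+++.-------##-#...------- 234
oooooo..o++++++++oooooooooooooo+++++++++oooooo+o+++++ooo++++--------.-.......... 236
ooooooo.o+++++++++oooooo+++++++oooooo+++++++++++++++++oo++++o-------............ 238
ooooooo.o+++++++++++++++ooooo++++++++++++++++++++++++++oo++++o+o....-......----- 240
ooooooo.o+++++++++++++++++++++++++++++++++++++++++++++++.o++++++o.-.........--.. 242
ooooooo..+++++
[... 475 characters left out ...]
++.---------.... 254
ooooooooo.+o++++++++o+.o++++++++++++++++++++++++++++++++++++++o++++..-------.... 256
ooooooooo...o+o.......o++++++++++++++++++++++++++++++++++++++++oooo..----------- 258
ooooooooo.--..........o++++++++++++++++++++++++++++++++++++++++++o...----------- 260
ooooooooo.............o+++++++++++++++++++++++++++++++++++ooo...o...------------ 262
ooooooooo..----------.o+++++++++++++++++++++++++++++o......--------------------- 264
oooooooooo.--..-...o++++++++++++++++++++++++o.....--------.-.ooooooo.----------- 266
oooooooooo....+++oooo++++++++++++++oo....-.---.---.o.ooooooooooooo........------ 268
oooooooooo.---.....oo+++++++++++o.-....ooooooooooooooooooooooooooo.........----- 270
```

Call:
send_rows([
  [[-0.3, 0, 0.03, 0, 0, 0], [-0.6, 0, 0.05, 0, 0, 0], [-0.9, 0, 0.07, 0, 0, 0], [-1.2, 0, 0.08, 0, 0, 0], [-1.4, 0, 0.1, 0, 0, 0], [-1.6, 0, 0.1, 0, 0, 0], [-1.7, 0, 0.1, 0, 0, 0], [-1.7, 0, 0.1, 0, 0, 0]],
])

```text
clock: 32.27
tool_pos: [0.5597, 0.225, 0.0034]
orientation: [-179.9, 3.7, -152.0]
force: [-0.4, -0.9, -1.5]
opening: 0.0425
gripper_force: 30.0
```

```bash
python3 - <<'E'
from h import *
grip();o=ctrl.get_obs();print(o['force'],o['tool_pos'],nl(lipnow(),28),lipnow()[2])
E
```

```text
grip a -9.4 h 9.6 | tool lip-up 3.7 -> scoop lip-up -5.7 (np.float64(229.5), np.float64(322.5), np.float64(174.5))
[-0.69936947  0.4638402  -1.55774458] [0.55964936 0.22507152 0.00343057] [[ 0.71674852 -0.06412679]] -0.0015405424972534084
```

Call:
send_rows([
  [[-0.15, 0, 0.01, 0, 0, 0], [-0.3, 0, 0.02, 0, 0, 0], [-0.45, 0, 0.03, 0, 0, 0], [-0.6, 0, 0.04, 0, 0, 0], [-0.6, 0, 0.04, 0, 0, 0]],
])

```text
clock: 32.73
tool_pos: [0.5651, 0.2279, 0.0034]
orientation: [-179.9, 3.7, -152.0]
force: [0.4, -1.1, -1.5]
opening: 0.0424
gripper_force: 30.0
```

```bash
python3 - <<'E'
from h import *
grip();o=ctrl.get_obs();print(o['force'],o['tool_pos'],nl(lipnow(),28),lipnow()[2])
d=snap('side');g=cv2.cvtColor(d['img'],cv2.COLOR_RGB2GRAY)
for y in range(228,288,2): print(''.join('#' if v<60 else('-' if v<100 else('.' if v<130 else ('o' if v<165 else ('+' if v<190 else '*')))) for v in g[y,180:245:1]),y)
E
```

```text
grip a -9.4 h 9.6 | tool lip-up 3.7 -> scoop lip-up -5.7 (np.float64(229.5), np.float64(322.5), np.float64(174.5))
[-0.337909   -0.42392607 -2.32459638] [0.56510581 0.2279757  0.00345325] [[ 0.72293063 -0.06412234]] -0.0014961698615904876
++++**o--o.-######################------.......-################# 228
*++++++--.o.##########-------.....................------#####-### 230
***++++.-.o.------.ooooooo..........oooooooo....o+o..----####--## 232
+++++++o..o..ooooooooo...ooooooooooooooooo++ooooo+o.------####-.# 234
oooooooooo..-+****++oooooooooooooo+++***+ooo....oo+o.--#######-.. 236
............-o*****++ooooo++o***+oooooooo***+++oooo+oo---####-... 238
.o.....o.o...o**++**+++*oooooooo*************+++.ooo+oo-------... 240
....oo........******++++***********************++.ooo+oo+o----... 242
.o............*********+***********************+++.o++ooo++.--... 244
o.o...........**********+*************************oo++++oo+o--... 246
o.o...........o*++++++++o**************************oo++*+oo+.-... 248
ooo............+*****++oo+**************************ooo+ooooo---- 250
oooo.o.ooo.o...+*****
[... 538 characters left out ...]

o.oo..............+******+*****+***oooo...--------------...oo.--- 268
o..................*****+**+ooo..----------...oooooooooooooo..... 270
oo................o****+o.--.---..ooooooooooooooooooooooooo...... 272
..o.....................oooooooooooooooooooooooooo............... 274
..o.........o.o.----ooooooooooooooooooooooo...................... 276
..............o..---oooooooooooooooo.................oooooooooooo 278
..............o..---.oooooo................oooooooo++o++ooo+ooooo 280
..............o..----.............oooooooooooo+o+ooooooooooooo... 282
...............o.-----..ooooooooooooooooooooooooooooo...........o 284
..................---.oooooooooooooooooooooooo........ooooooooooo 286
```

Call:
send_rows([
  [[-0.15, 0, 0.01, 0, 0, 0], [-0.3, 0, 0.02, 0, 0, 0], [-0.4, 0, 0.03, 0, 0, 0], [-0.5, 0, 0.03, 0, 0, 0], [-0.5, 0, 0.03, 0, 0, 0]],
])

```text
clock: 33.25
tool_pos: [0.567, 0.2287, 0.0023]
orientation: [-179.9, 3.4, -152.1]
force: [-7.2, -1.4, -0.8]
opening: 0.0425
gripper_force: 30.0
```

```bash
python3 - <<'E'
from h import *
grip();o=ctrl.get_obs();print(o['force'],o['tool_pos'],nl(lipnow(),28),lipnow()[2])
E
```

```text
grip a -8.3 h 6.6 | tool lip-up 3.4 -> scoop lip-up -4.9 (np.float64(234.5), np.float64(322.5), np.float64(174.5))
[-7.23817727 -0.24451798 -0.35341694] [0.56697902 0.22873523 0.00234043] [[ 0.72491317 -0.06444277]] -0.003227817350218742
```

The lip is at the carton face (7 N). I back off slightly, then tilt the lip up slowly.

Call:
send_rows([
  [[0.3, 0, 0, 0, 0, 0], [0.45, 0, -0.05, 0, -0.8, 0], [0.45, 0, -0.1, 0, -2, 0], [0.45, 0, -0.15, 0, -3.5, 0], [0.45, 0, -0.2, 0, -5, 0], [0.45, 0, -0.3, 0, -7, 0], [0.45, 0, -0.35, 0, -9, 0], [0.45, 0, -0.4, 0, -11, 0]],
])

```text
clock: 33.97
tool_pos: [0.5655, 0.2292, 0.008]
orientation: [180.0, 14.9, -152.0]
force: [-0.4, -0.6, -1.7]
opening: 0.043
gripper_force: 30.0
```

```bash
python3 - <<'E'
from h import *
grip();o=ctrl.get_obs();print(o['force'],o['tool_pos'],nl(lipnow(),28),lipnow()[2])
d=snap('side');g=cv2.cvtColor(d['img'],cv2.COLOR_RGB2GRAY)
for y in range(208,288,2): print(''.join('#' if v<60 else('-' if v<100 else('.' if v<130 else ('o' if v<165 else ('+' if v<190 else '*')))) for v in g[y,180:245:1]),y)
E
```

```text
grip a -17.1 h 2.8 | tool lip-up 14.9 -> scoop lip-up -2.3 (np.float64(234.5), np.float64(322.5), np.float64(175.5))
[-4.11014802 -2.82953234 -3.93066424] [0.56347188 0.22760935 0.00711772] [[ 0.72005335 -0.06369271]] 0.024956154207163708
*+o--o.-----------------------------------------######.....------ 208
***.-oo..-----------------------------------------#----.........- 210
*++o-.o.--------------------------------------#------##.......... 212
ooo+--oo.----------------------------################-........... 214
oo++.-.o.-----------------###########################-........--- 216
++++-#-o.--------####################################-......-.... 218
+o+o-#-oo..--########################################...........- 220
++++.#-.o.##########################################-......-----# 222
+o+*+-#-o..-#-....-#################################------#####-- 224
++***+--.o.o*****++o.########################-----.....---#-###-- 226
++++++o--o.o*******++o-###########------.........o+++o......----. 228
*++++++--.o.*****+++++o....ooooooooooo++*++++++ooo++++oo.....--.. 230
**+++++.-.o.o++***++*
[... 1238 characters left out ...]

................-----------#-########--------------------...ooooo 268
................-########--------------------...ooooooooooooooooo 270
................------------------...ooooooooooooooooooooo....... 272
................-----.....oooooooooooooooooooooooo............... 274
................----oooooooooooooooooooooo.....................oo 276
.................---oooooooooooooooo..................ooooooooooo 278
.................---.oooo...................ooooooooooooooooooooo 280
.................----.............oooooooooooooooooooooooooo..... 282
.................-----...oooooooooooooooooooooooooo.............. 284
..................---.oooooooooooooooooooooo.o........ooooooooooo 286
```

The vial has risen with the lip by about 10 px (25 mm) and there was no slip. I lift clear.

Call:
send_rows([
  [[0.05, 0, -0.2, 0, -0.7, 0], [0.2, 0, -0.5, 0, -1.5, 0], [0.3, 0, -1, 0, -2.5, 0], [0.3, 0, -1.6, 0, -3.5, 0], [0.3, 0, -2.3, 0, -4.5, 0], [0.3, 0, -3, 0, -5, 0], [0.3, 0, -3.6, 0, -5.5, 0], [0.3, 0, -4, 0, -5.5, 0]],
])

```text
clock: 34.73
tool_pos: [0.5561, 0.2213, 0.0505]
orientation: [179.9, 19.9, -152.0]
force: [-0.1, -0.6, -2.2]
opening: 0.0426
gripper_force: 30.0
```

Call:
send_rows([
  [[0.2, 0, -0.2, 0, 0, 0], [0.6, 0, -0.6, 0, 0, 0], [1.2, 0, -1.2, 0, 0, 0], [1.8, 0, -2, 0, 0, 0], [2.3, 0, -2.6, 0, 0, 0], [2.7, 0, -3, 0, 0, 0], [2.9, 0, -3.2, 0, 0, 0], [2.9, 0, -3.2, 0, 0, 0]],
])

```text
clock: 35.4
tool_pos: [0.5213, 0.2036, 0.0697]
orientation: [179.8, 19.8, -152.0]
force: [0.5, -0.1, -1.6]
opening: 0.0428
gripper_force: 30.0
```

```bash
python3 - <<'E'
from h import *
grip();o=ctrl.get_obs();print(o['force'],o['tool_pos'],o['orientation'],lipnow());boxpos();boxside()
d=snap('side');t,r=tool()
a=np.radians(-9.5);f=lambda x,y,z:t+r.apply([-(x+78)*np.cos(a)/1000,-y/1000,-.007-(x+78)*np.sin(a)/1000-z])
print(proj(d,[f(40,48,0),f(40,-48,0),f(-44,48,0),f(-44,-48,0)]).round())
g=cv2.cvtColor(d['img'],cv2.COLOR_RGB2GRAY)
for y in range(160,236,2): print(''.join('#' if v<60 else('-' if v<100 else('.' if v<130 else ('o' if v<165 else ('+' if v<190 else '*')))) for v in g[y,190:300:1]),y)
E
```

```text
grip a -8.4 h 6.6 | tool lip-up 19.8 -> scoop lip-up 11.4 (np.float64(234.5), np.float64(322.5), np.float64(174.5))
[-0.77674204  0.04611072 -2.19231865] [0.52142631 0.20369356 0.06944795] [ 179.81421608   19.81804832 -152.01604407] [0.62182977 0.25708878 0.09716866]
box px [214. 294.] corners mm [[340.0, 426.0], [404.0, 282.0], [277.0, 225.0], [215.0, 368.0]] mid [0.3088 0.3254] sides [np.float64(0.138), np.float64(0.158), np.float64(0.139), np.float64(0.156)] 3173.5
front shift px 0 0 0.964
left shift px 0 0 0.979
right shift px -11 -15 0.634
[[210. 199.]
 [220. 227.]
 [252. 200.]
 [266. 226.]]
-------------------------------------------------.oooooooooooooo.........#########---#####-ooooo+.-....-###### 160
--------------------------------------------------.ooooooooooooooo......-##########----####-.oooo+o...-####### 162
---------------------------------------------------.ooooooooooooooo....-#############---#####-oooo....######## 164
------------------------------------.oooo.-----------ooooooo.......o....##############---######.o....######### 166
-------------------------------o****
[... 3173 characters left out ...]
#####- 222
-#############################-+++++++++++ooooooooooooooooooooooooooooooooooo.----------.........-########---. 224
-##############################-++oooo.ooo-------------............--.....-.-.oo-##---######------------------ 226
.-#######################-----....................oooooooooooooooo.....----------##----#----------------###### 228
.-###########------........................ooooooooooo...............--......-#----##-#----################### 230
o.------.........................oooo...................---------............-###############################- 232
..-...................ooo.......................------------------------......-###################------------ 234
```

The clear vial rides near the ridge (u 243–262, v 190–216) and the box hasn't moved. I carry it over.

```bash
python3 - <<'E'
from h import *
t,r=tool();c=np.array([.307,.3245])
d=np.array([np.cos(np.radians(150)),np.sin(np.radians(150))]);L=c-.035*d
pf,qf=lipgo([*L,.10],150,-10,0)
dz=lambda a:R.from_euler('z',a,degrees=True)
up=t+[-.02,-.01,.09];T=np.array([*pf[:2],up[2]])
seq([(up,r)]+[(up+(T-up)*k/3,dz(122*k/3)*r) for k in(1,2,3)]+[lipgo([*L,z],150,b,0) for z,b in((.10,-8),(.075,-3),(.065,4),(.065,12),(.065,20),(.07,30))])
E
```

```text
shift [-0.9  0.1 -9.2] turn [0. 0. 0.] tcp [0.501 0.193 0.159]
shift [ 1.   2.7 -0.3] turn [-13.7   0.1 -38.3] tcp [0.48  0.212 0.159]
shift [-0.9  2.7  0.3] turn [-13.7   0.1 -38.3] tcp [0.458 0.231 0.159]
shift [-2.4  1.4  0.9] turn [-13.7   0.1 -38.3] tcp [0.436 0.25  0.159]
shift [ 2.9 -0.   7.7] turn [ 0.2  2.3 -0. ] tcp [0.437 0.25  0.077]
shift [ 0.6 -0.   1.4] turn [-0.  5. -0.] tcp [0.438 0.249 0.062]
shift [-0.   0.  -0.4] turn [0. 7. 0.] tcp [0.439 0.248 0.066]
shift [-0.3 -0.  -1.6] turn [0. 8. 0.] tcp [0.438 0.249 0.083]
shift [-0.3  0.  -1.6] turn [ 0.  8. -0.] tcp [0.434 0.251 0.098]
shift [-0.3 -0.  -2.5] turn [-0. 10.  0.] tcp [0.428 0.255 0.122]
```

Call:
send_rows([
  [[0, 0, -0.4, 0, 0, 0], [-0.1, 0, -1.3, 0, 0, 0], [-0.2, 0, -2.7, 0, 0, 0], [-0.4, 0, -4.3, 0, 0, 0], [-0.6, 0, -6, 0, 0, 0], [-0.8, 0, -7.6, 0, 0, 0], [-0.9, 0.1, -8.7, 0, 0, 0], [-0.9, 0.1, -9.2, 0, 0, 0]],
])

```text
clock: 36.27
tool_pos: [0.5014, 0.1939, 0.1602]
orientation: [179.8, 19.9, -152.0]
force: [-0.2, 1.0, -1.8]
opening: 0.0426
gripper_force: 30.0
```

Call:
send_rows([
  [[0, 0, 0, 0, 0, 0], [0, 0.2, 0, -0.8, 0, -2.3], [0.1, 0.5, 0, -2.4, 0, -6.7], [0.3, 0.9, -0.1, -4.5, 0, -12.6], [0.5, 1.4, -0.1, -6.8, 0, -19], [0.7, 1.8, -0.2, -9.1, 0, -25.5], [0.8, 2.3, -0.2, -11.4, 0, -32], [1, 2.7, -0.3, -13.7, 0, -38.3]],
])

```text
clock: 36.93
tool_pos: [0.4786, 0.2121, 0.1568]
orientation: [179.9, 19.8, -113.7]
force: [-0.8, -0.3, -1.8]
opening: 0.0424
gripper_force: 30.0
```

Call:
send_rows([
  [[-0.1, 0.3, 0, -1.7, 0, -4.8], [-0.2, 0.7, 0.1, -3.4, 0, -9.6], [-0.3, 1, 0.1, -5.1, 0, -14.4], [-0.4, 1.3, 0.1, -6.8, 0, -19.2], [-0.5, 1.7, 0.2, -8.6, 0, -24], [-0.6, 2, 0.2, -10.3, 0, -28.8], [-0.8, 2.4, 0.3, -12, 0, -33.5], [-0.9, 2.7, 0.3, -13.7, 0, -38.3]],
])

```text
clock: 37.6
tool_pos: [0.4583, 0.2312, 0.1567]
orientation: [179.9, 19.8, -73.1]
force: [0.8, 0.3, -2.1]
opening: 0.0422
gripper_force: 30.0
```

Call:
send_rows([
  [[-0.4, 0.2, 0.1, -2.2, 0, -6.2], [-0.8, 0.5, 0.3, -4.5, 0, -12.5], [-1.2, 0.7, 0.4, -6.7, 0, -18.8], [-1.6, 0.9, 0.6, -8.9, 0, -25], [-1.9, 1.1, 0.7, -10.8, 0, -30.2], [-2.2, 1.3, 0.8, -12.3, 0, -34.3], [-2.3, 1.4, 0.9, -13.3, 0, -37.2], [-2.4, 1.4, 0.9, -13.7, 0, -38.3]],
])

```text
clock: 38.27
tool_pos: [0.4375, 0.2522, 0.1561]
orientation: [180.0, 19.8, -32.4]
force: [0.2, 0.2, -1.7]
opening: 0.0428
gripper_force: 30.0
```

```bash
python3 - <<'E'
from h import *
boxside();c=np.array([.307,.3245])
d=np.array([np.cos(np.radians(150)),np.sin(np.radians(150))]);L=c-.035*d
seq([lipgo([*L,.10],150,-8,0)]);print(ctrl.get_obs()['force'])
E
```

```text
front shift px 0 1 0.787
left shift px 14 26 0.724
right shift px 0 0 0.554
shift [2.8 0.3 7.5] turn [-0.8  2.3 -2.3] tcp [0.437 0.25  0.077]
[ 0.13501964  0.54190759 -2.0856877 ]
```

Call:
send_rows([
  [[0.1, 0, 0.4, 0, 0, 0], [0.4, 0, 1.2, 0, 0.2, 0], [0.8, 0.1, 2.4, 0, 0.6, 0], [1.3, 0.2, 3.8, 0, 1, 0], [1.7, 0.2, 5.2, 0, 1.5, 0], [2.1, 0.3, 6.4, 0, 1.8, 0], [2.4, 0.3, 7.2, 0, 2.1, 0], [2.6, 0.3, 7.5, 0, 2.1, 0]],
])

```text
clock: 38.98
tool_pos: [0.4343, 0.2497, 0.077]
orientation: [-180.0, 17.7, -32.6]
force: [0.8, -1.5, -2.6]
opening: 0.0424
gripper_force: 30.0
```

Call:
send_rows([
  [[0.1, 0, 0.2, 0, 0.6, 0], [0.2, 0, 0.5, 0, 1.5, 0], [0.4, 0, 0.9, 0, 2.8, 0], [0.5, 0, 1.2, 0, 4, 0], [0.6, 0, 1.4, 0, 5, 0], [0.6, 0, 1.3, 0, 7, 0], [0.6, 0, 1.1, 0, 9.5, 0], [0.6, 0, 1, 0, 12, 0]],
])

```text
clock: 39.65
tool_pos: [0.4382, 0.2495, 0.068]
orientation: [-179.8, 5.5, -32.6]
force: [0.5, -0.2, -2.2]
opening: 0.0427
gripper_force: 30.0
```

Call:
send_rows([
  [[-0.1, 0, -0.3, 0, 1.5, 0], [-0.1, 0, -0.6, 0, 3, 0], [-0.2, 0, -0.9, 0, 4.5, 0], [-0.2, 0, -1.2, 0, 6, 0], [-0.3, 0, -1.5, 0, 7.5, 0], [-0.3, 0, -1.6, 0, 9, 0], [-0.4, 0, -1.8, 0, 10.5, 0], [-0.4, 0, -2, 0, 12, 0]],
])

```text
clock: 40.32
tool_pos: [0.4358, 0.2507, 0.0884]
orientation: [-179.7, -6.4, -32.6]
force: [0.4, -1.4, -1.4]
opening: 0.0429
gripper_force: 30.0
```

Call:
send_rows([
  [[0, 0, -0.4, 0, 2, 0], [-0.1, 0, -0.8, 0, 4, 0], [-0.1, 0, -1.2, 0, 6, 0], [-0.2, 0, -1.6, 0, 8, 0], [-0.3, 0, -2.2, 0, 10, 0], [-0.3, 0, -2.2, 0, 10, 0], [-0.3, 0, -2.2, 0, 10, 0], [-0.3, 0, -2.2, 0, 10, 0]],
])

```text
clock: 40.98
tool_pos: [0.4311, 0.2533, 0.1093]
orientation: [-179.8, -16.3, -32.6]
force: [0.8, -0.7, -1.3]
opening: 0.0428
gripper_force: 30.0
```

Call:
send_rows([
  [[0.2, 0, -0.6, 0, -2, 0], [0.5, 0, -1.5, 0, -5, 0], [0.8, 0, -2.6, 0, -8.5, 0], [1.2, 0, -4, 0, -13, 0], [1.6, 0, -5.4, 0, -17.5, 0], [2, 0, -6.6, 0, -21.5, 0], [2.3, 0, -7.5, 0, -24.5, 0], [2.4, 0, -7.9, 0, -26, 0]],
])

```text
clock: 41.65
tool_pos: [0.4337, 0.2529, 0.1934]
orientation: [-179.6, 9.9, -32.6]
force: [0.2, 1.1, -2.0]
opening: 0.0425
gripper_force: 30.0
```

```bash
python3 - <<'E'
from h import *
grip();o=ctrl.get_obs();print(o['force'],o['tool_pos'],o['orientation']);boxside()
h=snap('side')['img'][:,:,::-1];g=snap('top')['img'][:,:,::-1]
cv2.imwrite('pics/v14.png',np.hstack([cv2.resize(h[150:345,180:450],(500,361),interpolation=cv2.INTER_CUBIC),cv2.resize(g[100:345,150:350],(295,361),interpolation=cv2.INTER_CUBIC)]))
E
```

```text
grip a -9.7 h 30.5 | tool lip-up 9.9 -> scoop lip-up 0.1 (np.float64(215.5), np.float64(337.5), np.float64(175.5))
[ 2.79796886  0.04399135 -0.06417322] [0.43392536 0.2526301  0.19327018] [-179.66612658    9.85680291  -32.63303194]
front shift px -1 0 0.675
left shift px 37 22 0.53
right shift px 25 -1 0.482
```

View pics/v14.png

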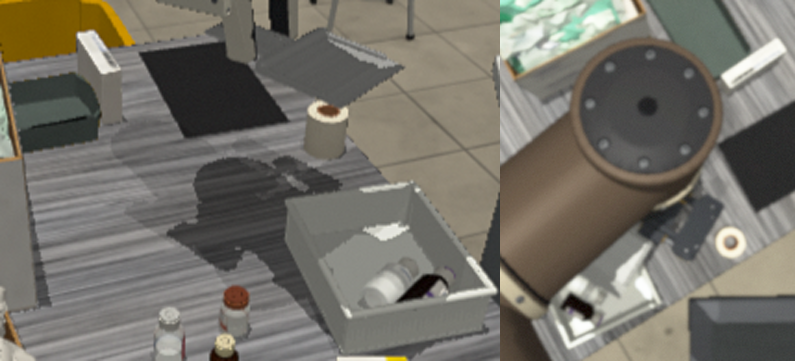

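Both vials lie in the white box (in the crop: clear at about (390,280), violet at (430,290)), and no other used vial is left along the cartons. Now back to the mat with the scoop.

```bash
python3 - <<'E'
from h import *
t,r=tool();th=np.radians(117.2);L=np.array([.4974+.04*np.cos(th),.050+.04*np.sin(th)])
seq([lipgo([*L,.15],117.2,2,0),lipgo([*L,.03],117.2,4.5,0),lipgo([*L,.006],117.2,4.5,0),lipgo([*L,.002],117.2,4.5,0)])
E
```

```text
shift [23.5 17.3  0.4] turn [ 4.4  2.1 29.8] tcp [ 0.533 -0.018  0.147]
shift [ 1.5 -0.  11.4] turn [ 0.   2.5 -0. ] tcp [ 0.533 -0.019  0.032]
shift [ 0.2 -0.   2.4] turn [0. 0. 0.] tcp [ 0.533 -0.019  0.008]
shift [ 0.  -0.   0.4] turn [0. 0. 0.] tcp [ 0.533 -0.019  0.004]
```

Call:
send_rows([
  [[1, 0.7, 0, 0.2, 0, 1.5], [3, 2.2, 0, 0.6, 0.2, 4], [6, 4.4, 0, 1.2, 0.6, 8], [9.5, 7, 0.1, 1.8, 0.9, 12], [13, 9.6, 0.2, 2.5, 1.2, 16.5], [16.5, 12.1, 0.3, 3.1, 1.5, 21], [19.5, 14.4, 0.3, 3.7, 1.8, 25], [21.5, 15.8, 0.4, 4.1, 2, 28]],
])

```text
clock: 42.52
tool_pos: [0.5245, 0.0023, 0.1502]
orientation: [179.9, 7.6, -61.1]
force: [-0.0, 0.8, -1.5]
opening: 0.0428
gripper_force: 30.0
```

```bash
python3 - <<'E'
from h import *
th=np.radians(117.2);L=np.array([.4974+.04*np.cos(th),.050+.04*np.sin(th)])
seq([lipgo([*L,.10],117.2,3,0)])
E
```

```text
shift [2.9 0.3 4.8] turn [0.3 1.1 1.7] tcp [ 0.533 -0.019  0.099]
```

Call:
send_rows([
  [[0.4, 0, 0.5, 0, 0.1, 0.2], [0.9, 0.1, 1.2, 0, 0.3, 0.5], [1.5, 0.2, 2.2, 0.1, 0.5, 0.9], [2.1, 0.2, 3.2, 0.2, 0.8, 1.2], [2.6, 0.3, 4, 0.3, 1, 1.5], [2.8, 0.3, 4.5, 0.3, 1.1, 1.7], [2.9, 0.3, 4.8, 0.3, 1.1, 1.7], [2.9, 0.3, 4.8, 0.3, 1.1, 1.7]],
])

```text
clock: 43.18
tool_pos: [0.5326, -0.0151, 0.0992]
orientation: [180.0, 6.6, -62.5]
force: [-0.8, 1.0, -2.1]
opening: 0.043
gripper_force: 30.0
```

```bash
python3 - <<'E'
from h import *
th=np.radians(117.2);L=np.array([.4974+.04*np.cos(th),.050+.04*np.sin(th)])
grip();d=snap('side');print('lip px',proj(d,lipnow()).round(1))
t,r=tool();print(proj(d,t+r.apply(scoop_pts(A0,h=H0)[:2])).round(1).tolist(),'mat px',proj(d,[[.525,.132,.002],[.4165,.0725,.002]]).round(1).tolist())
seq([lipgo([*L,.02],117.2,4.5,0),lipgo([*L,.006],117.2,4.5,0),lipgo([*L,.002],117.2,4.5,0)])
g=cv2.cvtColor(d['img'],cv2.COLOR_RGB2GRAY)
for y in range(135,215,3): print(''.join('#' if v<45 else('-' if v<80 else('.' if v<115 else ('o' if v<150 else ('+' if v<190 else '*')))) for v in g[y,250:350:1]),y)
E
```

```text
grip a -6.9 h 7.5 | tool lip-up 6.6 -> scoop lip-up -0.3 (np.float64(234.5), np.float64(323.5), np.float64(174.5))
lip px [[305.5 175.1]]
[[283.3, 177.9], [327.1, 172.4]] mat px [[278.8, 223.5], [332.6, 214.5]]
shift [1.2 0.2 7.7] turn [-0.   1.5  0.3] tcp [ 0.533 -0.019  0.022]
shift [ 0.1 -0.   1.4] turn [0. 0. 0.] tcp [ 0.533 -0.019  0.008]
shift [ 0.  -0.   0.4] turn [0. 0. 0.] tcp [ 0.533 -0.019  0.004]
--oooooooooooooooooo-.........-oooooooooooooooo-###.......oooooooooooooooooooooooooooooooooooooooooo 135
--ooooooooooooooooooo.........-oooooooooooooooo-###.......oooooooooooooooooooooooooooooooooooooooooo 138
--ooooooooooooooooooo.........##----......--ooo-###-.....ooooooooooooooooooooooooooooooooooooooooooo 141
--...ooooooooooooooooo......-##-..........-.--o-###-....-oooooooooooooooooooooooooooooooooooooooooo. 144
oooooooooooooooooooooo-.......#--.-............-###......ooooooooooooooooooooooooooooooooooooooooo.. 147
oooooooooooooooooooooo-.......#-..................-.............ooooooooooooooooooooooooooooooooo-## 150
ooooooooooooooooooooooo...................................
[... 1446 characters left out ...]
#####################################-.....................ooooooo 195
......---------##########################################################-.......................ooo 198
oo........---....-##########################################################......................oo 201
....oooo..........-###########################################################-..................... 204
.....................###########################################################-................ooo 207
ooooo...........oooo..-###########################################################-..---.........ooo 210
.......................-#############################################################..............o 213
```

The lip edge sits at about (282,176)–(327,172), as predicted. I lower it onto the mat.

Call:
send_rows([
  [[0.1, 0, 0.6, 0, 0.2, 0], [0.3, 0, 1.8, 0, 0.5, 0], [0.5, 0.1, 3.4, 0, 0.8, 0.2], [0.8, 0.1, 5, 0, 1.1, 0.3], [1, 0.2, 6.4, 0, 1.4, 0.3], [1.1, 0.2, 7.2, 0, 1.5, 0.3], [1.2, 0.2, 7.7, 0, 1.5, 0.3], [1.2, 0.2, 7.7, 0, 1.5, 0.3]],
])

```text
clock: 43.95
tool_pos: [0.5325, -0.0192, 0.0212]
orientation: [180.0, 5.1, -62.9]
force: [-0.3, -0.6, -0.8]
opening: 0.0429
gripper_force: 30.0
```

Call:
send_rows([
  [[0, 0, 0.3, 0, 0, 0], [0, 0, 0.6, 0, 0, 0], [0, 0, 0.9, 0, 0, 0], [0, 0, 1.2, 0, 0, 0], [0, 0, 1.4, 0, 0, 0], [0, 0, 1.5, 0, 0, 0], [0, 0, 1.5, 0, 0, 0]],
])

```text
clock: 44.53
tool_pos: [0.5321, -0.018, 0.0068]
orientation: [180.0, 5.1, -62.9]
force: [-0.1, -0.2, -1.9]
opening: 0.0427
gripper_force: 30.0
```

```bash
python3 - <<'E'
from h import *
th=np.radians(117.2);L=np.array([.4974+.04*np.cos(th),.050+.04*np.sin(th)])
grip();print(lipnow(),ctrl.get_obs()['force'],tool()[0])
seq([lipgo([*L,.002],117.2,4.5,0)])
E
```

```text
grip a -7.0 h 7.6 | tool lip-up 5.1 -> scoop lip-up -1.9 (np.float64(234.5), np.float64(323.5), np.float64(174.5))
[0.47885551 0.08613834 0.00480379] [ 0.37848374  0.49172602 -0.56359583] [ 0.53219811 -0.0180257   0.00698578]
shift [ 0.1 -0.   0.3] turn [-0.   0.1 -0.1] tcp [ 0.533 -0.019  0.004]
```

Call:
send_rows([
  [[0, 0, 0.1, 0, 0, 0], [0, 0, 0.2, 0, 0, 0], [0, 0, 0.28, 0, 0, 0], [0, 0, 0.28, 0, 0, 0]],
])

```text
clock: 44.92
tool_pos: [0.532, -0.0178, 0.0041]
orientation: [-180.0, 5.1, -62.9]
force: [0.6, 0.3, -1.2]
opening: 0.0434
gripper_force: 30.0
```

Call:
send_rows([
  [[0, 0, 0, 0, 0, 0], [0, 0, 0, 0, 0, 0], [0, 0, 0, 0, 0, 0], [0, 0, 0, 0, 0, 0], [0, 0, 0, 0, 0, 0], [0, 0, 0, 0, 0, 0]],
], fingers=0.75)

```text
clock: 45.42
tool_pos: [0.5322, -0.0178, 0.0043]
orientation: [-180.0, 5.0, -62.9]
force: [0.7, -0.8, -0.2]
opening: 0.0652
gripper_force: 0.0
```

Call:
send_rows([
  [[0, 0, -0.3, 0, 0, 0], [0, 0, -1, 0, 0, 0], [0, 0, -2.5, 0, 0, 0], [0, 0, -5, 0, 0, 0], [0, 0, -8, 0, 0, 0], [0, 0, -11, 0, 0, 0], [0, 0, -14, 0, 0, 0], [0, 0, -17, 0, 0, 0]],
])

```text
clock: 46.08
tool_pos: [0.5387, -0.0314, 0.176]
orientation: [-179.9, 5.0, -62.9]
force: [1.3, -0.3, -0.5]
opening: 0.0658
gripper_force: 0.0
```

Call:
send_rows([
  [[-2, 2, -1, 0, 0, 0], [-5, 4, -2, 0, 0, 0], [-8, 6, -3, 0, 0, 0], [-11, 8, -4, 0, 0, 0], [-14, 10, -5, 0, 0, 0], [-16, 11, -6, 0, 0, 0], [-18, 12, -6, 0, 0, 0], [-18, 12, -6, 0, 0, 0]],
])

```text
clock: 46.75
tool_pos: [0.3507, 0.0701, 0.2512]
orientation: [-179.7, 5.1, -62.7]
force: [0.3, -0.4, -0.2]
opening: 0.0657
gripper_force: 0.0
```

```bash
python3 - <<'E'
from h import *
print(ctrl.get_obs()['force'])
d=snap('side');g=cv2.cvtColor(d['img'],cv2.COLOR_RGB2GRAY)
P=lambda x,y:np.array([.4974+(x*np.cos(np.radians(117.2))-y*np.sin(np.radians(117.2)))/1000,.05+(x*np.sin(np.radians(117.2))+y*np.cos(np.radians(117.2)))/1000,.0035])
print('expected px lip,lip,handle,handle',proj(d,[P(40,48),P(40,-48),P(-130,22),P(-130,-22)]).round(1).tolist())
for y in range(160,228,2): print(''.join('#' if v<60 else('-' if v<95 else('.' if v<120 else ('o' if v<150 else ('+' if v<190 else '*')))) for v in g[y,245:345:1]),y)
boxside()
E
```

```text
[ 0.3090172  -0.36674511 -0.15189897]
expected px lip,lip,handle,handle [[324.0, 210.7], [282.4, 216.8], [289.7, 176.1], [272.7, 178.2]]
ooooooooo...oooooooooooooooooooooooooooooooo.........oooooooo.oooooooooooooooooooooooooooooooooooooo 160
ooooooooooo...ooooooo.o.o...............oooooooooooooooooooooo..oooooooooooooooooooooooooooooooooooo 162
oooooooooooo................oooooooooooooooooooooooooooooooooooo..oo....oooooooooooooooooooooooooooo 164
ooooo.......o.........oooooooooooooooooooooooooo.ooooo....ooo-....oo..o.-ooooooooooooooooooooooooooo 166
ooooooooooooooo...ooooooooooooooooooooooo..oooo.-..ooo....................oooooooooooooooooooooooooo 168
.ooooooooooooooo...oooooooo.......--.........................................ooooooooooooooooooooooo 170
-.ooooooooooo.......--..................oooo........----###-.....o..ooooo....-.ooooooooooooooooooooo 172
--.ooo----.................oooo......----####################.ooooo............-oooooooooooooooooooo 174
.....................-----#############---....################-...................oooooooooooooooooo 176
...oooooo.-#######
[... 1983 characters left out ...]
........................-######.+++++ooo++o--###############################################-- 216
...............................-#############################################-----..-##-#------##-#- 218
................................-##############################---------.....ooooooo.--------####### 220
.............................oooo-##################------.......oooooo....oooooooo....--------####- 222
................ooooooooooooooooo.--##------.........oooooooooooooooooo.................--------###- 224
......oooooooooooooooooo.....-----.........ooooooooooooooooo.............................----------- 226
front shift px -1 0 0.894
left shift px 0 0 1.0
right shift px -12 -16 0.638
```

The scoop lies flat and fully on the mat: handle end around (275–292, 177), lip at (282,216)–(324,211), as expected. The box and standing items are in place, so I hand in.

```bash
python3 -c "
from plant import ctrl
print(ctrl.close_job())"
```

```text
the job is handed in; nothing more can be done
None
```

The two used vials in this start (violet cap and clear) are in the white box, the scoop is back flat on its mat, everything else was left standing, and the job is handed in.

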